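# Prove a cleaned taper: wring the drill chuck's arbor home, then drift it out

### The job

The taper socket of the shop's bench drill has just been cleaned: prove that it grips and releases. Lift the chuck arbor out of the wooden block and wring it into the socket with a twisting push until its collar is down on the mouth, or no more than a hair off it, and let go of it; then drive the steel drift nose first through the slot, under the arbor's tang, until the drift alone has lifted the arbor loose, leave the drift standing in the slot and put the arbor back down in its hole in the block. The socket stand is only standing on its rubber sole, so never lean on it with more than about 25 N and do not shove it from its place, and leave the other things on the table alone.

Things in the scene. Friction and masses are not known exactly. Their poses are not given: they have to be found in the camera images.
- arbor: drill chuck on a taper shank, 0.33 kg, upright in the wooden block. Origin on its axis at the underside of its collar, z up. Above: steel collar 31 mm across, 5 mm high; from 8 to 48 mm up the dark chuck body, 36 mm across (grip here, fingertips 10 to 30 mm up); nose at 62 mm. Below: ground cone, 26 mm across at the collar, 1 mm less per 10 mm, 54 mm long, then the tang. Rigid
- tang_tip (a point): middle of the tip of the arbor's tang, 71 mm below the arbor's origin; axes as the arbor's. The tang is a flat tongue under the cone, the last 17 mm, 13 mm wide along x and 6 mm thick along y. Red lines down the chuck's +x and -x sides stand over the tang's edges. Either way round fits the slot
- drift: drift: flat dark steel wedge, 170 mm long, 8 mm thick along y, 0.2 kg, on edge in the groove of the wooden block. Origin at the middle of its straight underside; x runs along it to the nose, z up. 8 mm high at the nose (x = +85 mm), rising evenly to 25 mm at x = 0, then 25 mm high to the tail (x = -85 mm, three dark holes). Grip it across its thickness near x = -68 mm; the nose may sag 1-3 mm
- taper_stand: taper socket stand: upright steel sleeve 50 mm across (44 at the top) on a blue base 132 x 106 mm, 18 mm high, loose on the table on a rubber sole, 3.5 kg. Origin on the sleeve's axis at the table, z up. The drift slot goes right through the sleeve along the stand's x, from x = -25 to +25 mm, 11 mm wide, from 58 to 86 mm above the table. Drive the drift from the -x side, nose to +x
- bore_mouth (a point): centre of the mouth of the tapered bore, 140 mm above the table, 25 mm across, same taper as the arbor; axes as the stand's. In line with the slot, the dry tapers touch with the collar about 9 mm above the mouth, then bind: pushed straight down with 10 N it stops 5 mm off, with 25 N 3 mm off. Turned to and fro 0.2 rad while pushed with 12 to 18 N it walks down to the mouth in 5 to 14 turns, and holds
- slot_roof (a point): centre of the lower end of the bore, where it opens into the slot, on the axis, 86 mm above the table; axes as the stand's. The tang goes into the slot only when the arbor's x is along the stand's x (either way round) within about 0.3 rad; out of line it stops here with the collar about 17 mm above the mouth
- slot_floor (a point): centre of the flat floor of the drift slot, on the axis, 58 mm above the table; axes as the stand's. With the arbor home the tang's tip is 11 mm above it. Slide the drift along the floor: its slope meets the tang with the nose some 10 mm past the axis, 6 to 15 N break the taper loose, and with the nose 70 mm past the axis the arbor stands loose on the drift, collar 11 to 12 mm above the mouth
- tool_block: beech block, fixed. Origin at the middle of its underside, z up. Low bar 200 mm along x, 30 mm high (y -1 to +62 mm), with a groove along x at y = +30 mm, 9.5 mm wide, floor 22 mm above the table, where the drift stands, nose to +x; square tower 62 x 62 mm, 78 mm high, centred at x = +48, y = -32 mm, with the arbor's hole
- block_hole (a point): centre of the top of the arbor's hole in the tower, 78 mm above the table; through hole 27 mm across. The arbor hangs in it, collar resting on the tower's top
- mug: blue and white mug, 78 mm across, 92 mm high; leave alone. Origin under its middle
- magnet_dish: round steel dish with screws, 74 mm across, 19 mm high; leave alone. Origin under its middle
- precision_driver: white precision screwdriver lying behind the block, 142 mm long, 11 mm thick; leave alone. Origin under its middle
Things that resemble listed ones, but are neither listed nor needed, are in the scene too. What is meant by the arbor is not blue or pink, and is the smaller of those in its own colour.

How it is judged (in metres and radians):
On the way, in this order (a step that is already met when the one before it is completed fails the run):
1. the arbor is fully home in the socket (collar within 2 mm of the mouth) and let go (horizontal distance between arbor and bore_mouth below 0.003 m and z of arbor in the frame of bore_mouth below 0.002 m and contact force between the fingers and arbor below 0.1 N), for 0.3 s.
2. the drift bears on the tang while the arbor is still in its taper, the gripper off the arbor (horizontal distance between arbor and bore_mouth below 0.003 m and z of arbor in the frame of bore_mouth below 0.004 m and contact force between drift and arbor above 0.3 N and contact force between the fingers and arbor below 0.1 N), for 0.02 s.
3. the drift in the slot has lifted the arbor loose (collar 9.5 to 25 mm above the mouth) and carries it, the gripper off the arbor (horizontal distance between arbor and bore_mouth below 0.005 m and z of arbor in the frame of bore_mouth between 0.0095 and 0.025 m and contact force between drift and arbor above 0.3 N and contact force between the fingers and arbor below 0.1 N), for 0.3 s.
At the end, for the whole second after the job is handed in: the arbor is back in its hole in the block (within 4 mm of the hole's centre, collar within 3 mm of the tower's top, upright within 0.1 rad) and at rest; the drift stands in the stand's slot (its middle within 65 mm of the sleeve's axis and no more than 20 mm below the slot's floor) and is at rest (horizontal distance between arbor and block_hole below 0.004 m and z of arbor in the frame of block_hole below 0.003 m and angle between arbor's own z axis and vertical below 0.1 rad and linear speed of each of arbor, drift below 0.02 m/s and horizontal distance between drift and slot_floor below 0.065 m and z of drift in the frame of slot_floor above -0.02 m); the robot touches nothing.
It fails at once if the stand bears on the table with more than 68 N (over 30 N beyond its own weight and the arbor's) (contact force between stand_foot and anything else above 68 N).
It fails at once if the stand is shoved by more than 15 mm (distance of taper_stand from where it was at the start of the episode above 0.015 m).
It fails at once if one of the other things on the table is moved by more than 25 mm (distance of any of mug, magnet_dish, precision_driver from where it was at the start of the episode above 0.025 m).
It also fails if it takes over 72 s, if anything falls off the work surface, if the arm or the gripper's body presses on something with over 40 N, if the wrist force passes 120 N, or if a joint passes its speed limit or range.

### The arm

A 7-joint arm with a two-finger parallel gripper is mounted at the origin on the work surface; the furniture and walls round the work are solid. World frame = base frame: x ahead of the robot, y to its left, z up, the work surface at z = 0. Lengths are in m, angles in degrees, forces in N, time in s.
With the tool pointing down it reaches from about 0.4 to 0.9 m from the base axis. Payload 5.5 kg.
Tool frame: the origin (TCP) lies on the centre line of the jaws, within the pads' length; the fingertips stand 17 mm ahead of it and the grasp point (between the pads) lies 2 mm behind it; z points along the fingers, y is the line along which they close (so a half turn about z gives the same grasp; the last joint's range is limited). The gripper opens to 92 mm and grips with 3 to 60 N. Pads are 19 mm wide; open, the fingers measure 130 mm over their backs; the gripper's body (75 mm by 190 mm) begins 47 mm behind the grasp point.
Start: joints at [78.85, 28.699, -24.465, 88.831, 12.651, 65.22, -12.049], TCP at [0.287, -0.583, 0.244] pointing down, gripper open.
Joint ranges: [-164.97, 164.97], [-17.58, 116.51], [-87.97, 89.64], [11.32, 138.91], [-80.73, 260.73], [10.89, 115.49], [-147.41, 147.41]. Speed limits (degrees/s): [147.25, 147.25, 180, 180, 180, 180, 180].

### API

Orientations are given as [roll, pitch, yaw] about the fixed x, y, z axes, in that order (R = Rz(yaw) Ry(pitch) Rx(roll)).
In Python, from station import env, optics, models gives the robot as it stands. The module is installed in compiled form; this text tells all that it offers.
- The arm moves only by the shell command python3 -m inch 'ROWS' [OPENING]. ROWS is JSON, a list of rows, each an object of numbers: "tx", "ty", "tz": the shift along the tool's x, y, z in units of 0.02 m (1.0 is 0.02 m); "yaw": the turn about the tool's z in units of 0.08 rad (1.0 is 0.08 rad). A call has exactly 10 rows; each row shifts and turns the commanded pose from where the row before left it, along the tool's axes as they then stand; what a row does not reach is not made up. A row lasts 1/10 s, in which the tool goes at most 50 mm and 8.59 degrees, less where a joint would pass 70% of its speed; a pose out of reach is approached as far as the arm can. A call with a number of a shift or a turn outside -1 to 1 is refused whole. A call with a gripper value outside its range is refused whole. OPENING is the gripper command: -1 is fully open, 1 is shut, values between are in proportion, set as the call begins (- or left out, the last holds). The fingers move at their own pace and stop on an object; the grip force is fixed at half the most. Time passes only in rows, so rows that do not move let the fingers close, or fill a call up. It gives the time, the measured TCP pose, the force, the opening and the grip force at its end, in the units of the state.
- env.observe(): the state, without advancing time (a new reading comes with each control period).
- optics.get_image(name): name is "side" or "top" or "wrist"; returns the picture (400x640x3 uint8, red, green, blue); there is no depth.
- optics.camera_info(name): a dict with "K" (3x3 intrinsics, pixels), "pose" (4x4, takes a point from camera to world coordinates); the wrist camera has in their place "hand_eye" (4x4, takes a point from camera to tool coordinates, whose origin is the TCP and whose axes are the flange's). Camera axes: x right, y up, looking along -z (the intrinsics and any distortion apply to the point x, -y, -z); pixel columns grow to the right and rows downward; lengths in m; the calibration is good to about 2 mm. The wrist camera is an equidistant fisheye: a pixel r from the principal point sees the ray r / f radians off the axis. A picture is of the moment at which its call begins: read the wrist's pose just before it. camera_info takes no time and is no camera call.
- env.hand_in(): hands the job in; it is judged then, once.
Trained networks look in the newest picture that a camera, given by its name, has taken for a name from the list of things; names that differ only in an ending like _2 or _b are one class to them, and where a whole thing is asked for, a point or a joint stands for the part that bears it (a point fixed in the world has none). Each returns a list of dicts, best first, with "confidence" (0 to 1); they miss things now and then, are a little off and sometimes report something else, mostly with a low value. They report only what shows in the picture. A call takes as long as a camera call. They do not tell look-alikes from the thing itself.
- models.silhouettes(target, camera): "mask" (400x640 bool, what is visible of it) and "box" ([left, top, width, height] in pixels, round what is visible of it).
The state is a dict: "time_s": time; "qpos": joint angles; "qvel": joint speeds; "joint_efforts": joint torques, N m; "tcp_pos": TCP position; "ee_rot": TCP orientation; "wrist_force": force on the tool from outside, world axes, zero at the start; "ft_torque": the same for the moment, N m; "opening": finger opening in m; "grasp_force": force on a finger pad.
Only numpy, scipy, OpenCV 4.12 (cv2) and the standard library are available. Lean on these libraries where they do the work, as an engineer would, in place of code of your own. Each camera call takes 0.05 s, during which the arm holds its last target. There are 200 camera calls.

## Working session

There is one attempt and no reset: what is moved stays moved. The work goes in short steps, Python scripts to look and compute and a shell command to move; the robot and the scene stay as the last step left them, time stands still between calls to the robot, and variables do not carry over. Pictures are saved under pics/ and viewed, at most 10 in all, crops included, and the job is handed in when it is done.

```bash
mkdir -p pics; cat > h.py <<'E'
from station import env, optics, models
import numpy as np, cv2
from scipy.spatial.transform import Rotation as R
E
python3 - <<'E'
from h import *
s=env.observe(); print(s)
ims=[]
for n in("side","top"):
    im=optics.get_image(n); cv2.imwrite(f"pics/{n}0.png",im[:,:,::-1])
    c=optics.camera_info(n); print(n,{k:np.round(v,4).tolist() if not isinstance(v,str) else v for k,v in c.items()})
    for t in("arbor","drift","taper_stand","tool_block","mug","magnet_dish","precision_driver"):
        for d in models.silhouettes(t,n)[:4]: print(n,t,round(d["confidence"],2),d["box"])
c=optics.camera_info("wrist");print(c)
E
```

```text
{'time_s': 0.0, 'qpos': array([ 78.85113825,  28.75443085, -24.45137681,  88.89208213,
        12.65025516,  65.21909548, -12.05076348]), 'qvel': array([ 0.06426446, -0.01009756,  0.05786523, -0.00918552, -0.03878942,
       -0.03191577, -0.01867351]), 'joint_efforts': array([ 1.02445356e-03, -5.66591370e+01, -5.81569612e+00, -2.79114264e+01,
       -6.88389363e-02,  3.06222530e-02,  1.91469803e-04]), 'tcp_pos': array([ 0.28692255, -0.58249557,  0.24266404]), 'ee_rot': array([-1.79887568e+02, -3.71118209e-03,  2.62289062e+01]), 'wrist_force': array([ 0.14784142, -0.16088348,  0.09998795]), 'ft_torque': array([ 0.02446502, -0.03510174,  0.03348319]), 'grasp_force': 0.0, 'opening': 0.09224290534148116}
side {'K': [[450.3541, 0.0, 323.1722], [0.0, 450.3541, 191.9315], [0.0, 0.0, 1.0]], 'pose': [[0.8881, 0.259, -0.3799, 0.0964], [-0.4595, 0.5269, -0.715, -1.0795], [0.015, 0.8095, 0.5869, 0.7889], [0.0, 0.0, 0.0, 1.0]]}
side arbor 0.86 [416.8, 205.8, 22.3, 62.7]
side arbor 0.61 [309.7, 218.3, 22.7, 65.1]
side taper_stand 0.85 [330.4, 191.7, 56.1, 61.7]
side tool_block 0.6 [306.9, 172.6, 1
[... 624 characters left out ...]
p taper_stand 0.34 [223.3, 173.3, 62.9, 93.8]
top mug 0.88 [191.9, 112.7, 44.7, 44.1]
top magnet_dish 0.6 [297.5, 253.1, 30.3, 28.0]
top precision_driver 0.55 [260.2, 135.1, 51.4, 16.8]
{'K': array([[309.70691629,   0.        , 316.92281621],
       [  0.        , 309.70691629, 203.97012801],
       [  0.        ,   0.        ,   1.        ]]), 'hand_eye': array([[ 5.66158899e-04,  9.62586477e-01,  2.70974085e-01,
         7.25491030e-02],
       [ 9.99999816e-01, -4.85631501e-04, -3.64228480e-04,
         7.79889908e-04],
       [-2.19007858e-04,  2.70974241e-01, -9.62586574e-01,
        -1.39530826e-01],
       [ 0.00000000e+00,  0.00000000e+00,  0.00000000e+00,
         1.00000000e+00]])}
```

View pics/side0.png

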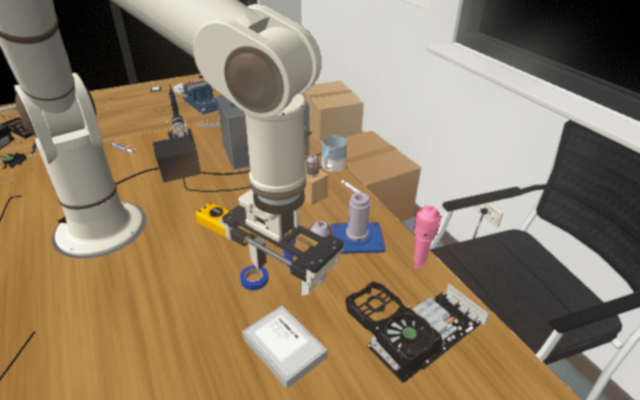

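View pics/top0.png

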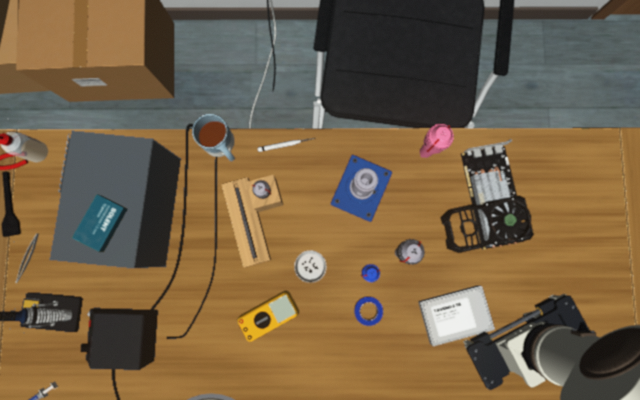

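The candidates for the arbor in the top view are grey small in the block tower (261,188), larger grey standing loose (410,251), blue (371,272) and pink (436,138). I choose the one in the tower at (261,188). Next is a close crop to check that and measure.

```bash
cat >> h.py <<'E'
def ray(n,px):
    c=optics.camera_info(n);K=c["K"];P=c["pose"]
    d=np.array([(px[0]-K[0,2])/K[0,0],-(px[1]-K[1,2])/K[1,1],-1.])
    return P[:3,3],P[:3,:3]@d
def at(n,px,z):
    o,d=ray(n,px); return o+d*(z-o[2])/d[2]
def wray(px,s):
    c=optics.camera_info("wrist");K=c["K"];H=c["hand_eye"]
    v=(np.array(px,float)-[K[0,2],K[1,2]]);r=np.hypot(*v);th=r/K[0,0]
    u=v/max(r,1e-9)*np.sin(th); d=np.array([u[0],-u[1],-np.cos(th)])
    Rt=R.from_euler("xyz",s["ee_rot"],degrees=True).as_matrix()
    return Rt@H[:3,3]+s["tcp_pos"],Rt@H[:3,:3]@d
def wat(px,s,z):
    o,d=wray(px,s); return o+d*(z-o[2])/d[2]
def wproj(p,s):
    c=optics.camera_info("wrist");K=c["K"];H=c["hand_eye"]
    Rt=R.from_euler("xyz",s["ee_rot"],degrees=True).as_matrix()
    q=H[:3,:3].T@(Rt.T@(np.array(p)-s["tcp_pos"])-H[:3,3]); d=np.array([q[0],-q[1],-q[2]])
    th=np.arctan2(np.hypot(d[0],d[1]),d[2]);return K[:2,2]+K[0,0]*th*d[:2]/np.hypot(d[0],d[1])
E
python3 - <<'E'
from h import *
im=cv2.imread("pics/top0.png")
cv2.imwrite("pics/c1.png",cv2.resize(im[145:275,210:400],None,fx=4.2,fy=4.2,interpolation=cv2.INTER_CUBIC))
hsv=cv2.cvtColor(im,cv2.COLOR_BGR2HSV)
m=cv2.inRange(hsv,(105,120,40),(130,255,255))[140:235,320:405]
cs=max(cv2.findContours(m,0,2)[0],key=cv2.contourArea)+[320,140]
bx=cv2.boxPoints(cv2.minAreaRect(cs)); print(bx)
print([at("top",p,.018)[:2].round(4).tolist() for p in bx], at("top",bx.mean(0),.018))
E
```

```text
[[330.5033  203.68477]
 [351.82135 154.48924]
 [391.5033  171.68477]
 [370.18524 220.8803 ]]
[[0.5477, -0.2772], [0.6655, -0.3287], [0.6236, -0.4223], [0.5069, -0.3698]] [ 0.58549964 -0.34944329  0.018     ]
```

View pics/c1.png

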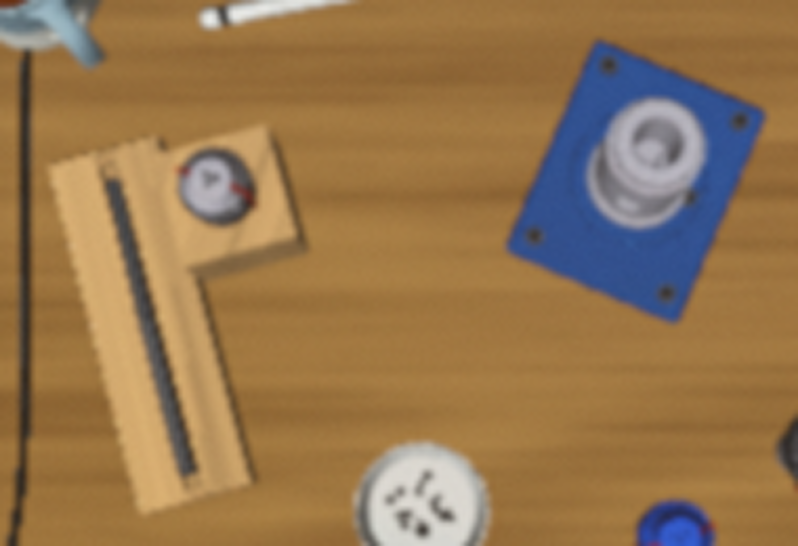

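The crop confirms the choice: the small grey chuck sits in the tower at crop (214,185), with red marks at (183,170) and (248,197). The drift runs from (112,180) to (190,475) and the bore mouth is at (658,140).

```bash
python3 - <<'E'
from h import *
f=lambda u,v,z:at("top",(210+u/4.2,145+v/4.2),z)
g=lambda p:p.round(4).tolist()
print("mouth",g(f(658,142,.14)),"sleeve foot mid",g(f(638,185,.05)))
print("arbor nose",g(f(212,180,.14)),"body",g(f(216,187,.11)))
a,b=f(183,170,.115),f(248,196,.115);print("red",g(a),g(b),np.degrees(np.arctan2(*(a-b)[1::-1])))
a,b=f(112,180,.047),f(190,475,.047);print("drift",g(a),g(b),np.degrees(np.arctan2(*(a-b)[1::-1])),np.hypot(*(a-b)[:2]))
# block corners
for p,z in(((49,166),.03),((142,515),.03),((254,482),.03),((268,126),.078),((305,243),.078),((190,268),.078)):print(p,g(f(*p,z)))
E
```

```text
mouth [0.5853, -0.3505, 0.14] sleeve foot mid [0.5774, -0.3486, 0.05]
arbor nose [0.5669, -0.1287, 0.14] body [0.568, -0.1268, 0.11]
red [0.576, -0.1105, 0.115] [0.5625, -0.1438, 0.115] 67.88834795031686
drift [0.5816, -0.0617, 0.047] [0.4215, -0.1063, 0.047] 15.575703760200145 0.16615514469297812
(49, 166) [0.5922, -0.0235, 0.03]
(142, 515) [0.4, -0.0781, 0.03]
(254, 482) [0.4176, -0.1388, 0.03]
(268, 126) [0.6055, -0.1498, 0.078]
(305, 243) [0.5428, -0.1698, 0.078]
(190, 268) [0.5298, -0.1094, 0.078]
```

```bash

python3 -m inch '[{"tx":1,"ty":-0.6},{"tx":1,"ty":-0.6},{"tx":1,"ty":-0.6},{"tx":1,"ty":-0.6},{"tx":1,"ty":-0.6},{"tx":1,"ty":-0.6},{"tx":1,"ty":-0.6},{"tx":1,"ty":-0.6},{"tx":1,"ty":-0.6},{"tx":1,"ty":-0.6}]' -1
python3 -m inch '[{"tx":1,"ty":-0.65},{"tx":1,"ty":-0.65},{"tx":1,"ty":-0.65},{"tx":1,"ty":-0.65},{"tx":1,"ty":-0.65},{"tx":1,"ty":-0.65},{"tx":1,"ty":-0.65},{"tx":1,"ty":-0.65},{"tx":1,"ty":-0.65},{"tx":1,"ty":-0.65}]' -1
python3 -m inch '[{"tx":0.9,"ty":-0.6},{"tx":0.9,"ty":-0.6},{"tx":0.8,"ty":-0.5},{},{},{},{},{},{},{}]' -1
python3 - <<'E'
from h import *
s=env.observe();print(s["tcp_pos"],s["ee_rot"],s["qpos"])
im=optics.get_image("wrist");cv2.imwrite("pics/w1.png",im[:,:,::-1])
print([(d["box"],round(d["confidence"],2)) for d in models.silhouettes("arbor","wrist")])
print(wproj((.568,-.128,.14),s))
E
```

```text
[ 0.28732339 -0.58308346  0.24376501] [ 1.79994883e+02 -2.21363165e-03  2.62312728e+01] [ 78.85098028  28.6982605  -24.46538227  88.82819889  12.65081302
  65.21983813 -12.04836466]
[([211.1, 0.0, 60.2, 27.3], 0.87), ([135.7, 0.0, 62.7, 38.0], 0.71)]
[  91.49484839 -138.14190223]$[0]: bad value
$[0]: bad value
$[0]: bad value
```

View pics/w1.png

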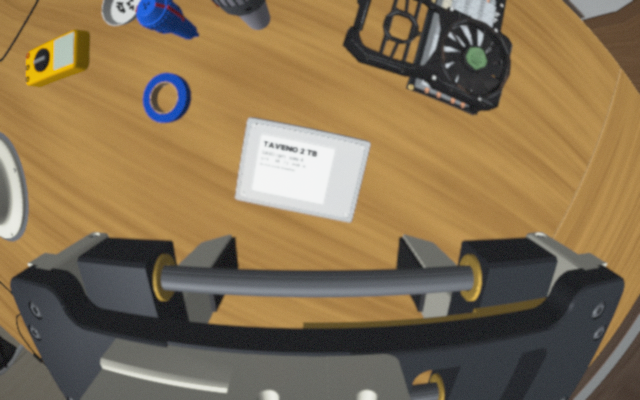

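The moves were refused, so the arm is still at its start and the view shows only the drive box and look-alikes. Rows probably need all four numbers.

```bash

python3 -m inch '[{"tx":1,"ty":-0.6,"tz":0,"yaw":0},{"tx":1,"ty":-0.6,"tz":0,"yaw":0},{"tx":1,"ty":-0.6,"tz":0,"yaw":0},{"tx":1,"ty":-0.6,"tz":0,"yaw":0},{"tx":1,"ty":-0.6,"tz":0,"yaw":0},{"tx":1,"ty":-0.6,"tz":0,"yaw":0},{"tx":1,"ty":-0.6,"tz":0,"yaw":0},{"tx":1,"ty":-0.6,"tz":0,"yaw":0},{"tx":1,"ty":-0.6,"tz":0,"yaw":0},{"tx":1,"ty":-0.6,"tz":0,"yaw":0}]' -1
```

```text
time_s: 1.9
tcp_pos: [0.4141, -0.3862, 0.2439]
ee_rot: [180.0, -0.0, 26.2]
wrist_force: [-0.5, 0.9, 0.1]
opening: 0.0918
grasp_force: 0.0
```

```bash

python3 -m inch '[{"tx":1,"ty":-0.65,"tz":0,"yaw":0},{"tx":1,"ty":-0.65,"tz":0,"yaw":0},{"tx":1,"ty":-0.65,"tz":0,"yaw":0},{"tx":1,"ty":-0.65,"tz":0,"yaw":0},{"tx":1,"ty":-0.65,"tz":0,"yaw":0},{"tx":1,"ty":-0.65,"tz":0,"yaw":0},{"tx":1,"ty":-0.65,"tz":0,"yaw":0},{"tx":1,"ty":-0.65,"tz":0,"yaw":0},{"tx":1,"ty":-0.65,"tz":0,"yaw":0},{"tx":1,"ty":-0.65,"tz":0,"yaw":0}]' -1
python3 -m inch '[{"tx":1,"ty":-0.65,"tz":0,"yaw":0},{"tx":1,"ty":-0.65,"tz":0,"yaw":0},{"tx":0.6,"ty":-0.4,"tz":0,"yaw":0},{"tx":0,"ty":0,"tz":0,"yaw":0},{"tx":0,"ty":0,"tz":0,"yaw":0},{"tx":0,"ty":0,"tz":0,"yaw":0},{"tx":0,"ty":0,"tz":0,"yaw":0},{"tx":0,"ty":0,"tz":0,"yaw":0},{"tx":0,"ty":0,"tz":0,"yaw":0},{"tx":0,"ty":0,"tz":0,"yaw":0}]' -1
python3 - <<'E'
from h import *
s=env.observe();print(s["tcp_pos"],s["ee_rot"],s["qpos"])
im=optics.get_image("wrist");cv2.imwrite("pics/w2.png",im[:,:,::-1])
print([(d["box"],round(d["confidence"],2)) for d in models.silhouettes("arbor","wrist")])
print(wproj((.568,-.128,.14),s))
E
```

```text
time_s: 2.9
tcp_pos: [0.5361, -0.1812, 0.2439]
ee_rot: [180.0, -0.0, 26.2]
wrist_force: [0.0, -0.3, -0.1]
opening: 0.0917
grasp_force: 0.0
time_s: 3.9
tcp_pos: [0.5671, -0.1288, 0.2438]
ee_rot: [180.0, -0.0, 26.2]
wrist_force: [0.7, -0.2, -0.9]
opening: 0.0922
grasp_force: 0.0
[ 0.5671327  -0.12881428  0.2437628 ] [ 1.79994726e+02 -3.17393726e-05  2.62078569e+01] [ 37.6257328   23.5068121  -35.30087928  98.74051952  15.06051479
  62.54049049 -66.23458993]
[([289.8, 171.0, 44.8, 47.7], 0.85), ([412.1, 375.7, 11.9, 7.8], 0.56)]
[315.41959544 207.40591424]
```

View pics/w2.png

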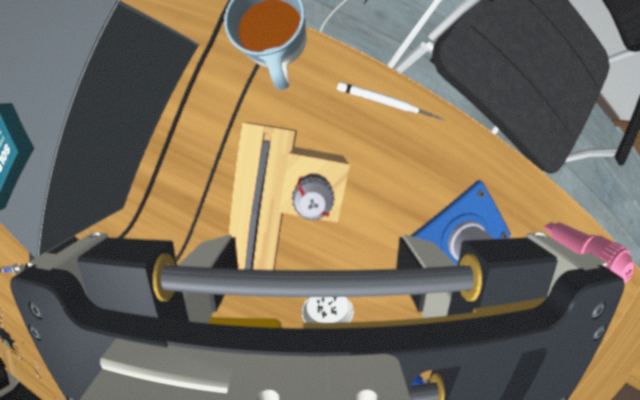

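The wrist view shows the arbor in its tower at (313,197), nose at about (313,204), close to my prediction of (315,207). I'll measure the red lines for its yaw.

```bash
python3 - <<'E'
from h import *
s=env.observe()
im=cv2.imread("pics/w2.png");hsv=cv2.cvtColor(im,cv2.COLOR_BGR2HSV)
m=cv2.inRange(hsv,(0,110,60),(8,255,255))|cv2.inRange(hsv,(172,110,60),(180,255,255))
m[:160]=0;m[225:]=0;m[:,:285]=0;m[:,345:]=0
n,l,st,c=cv2.connectedComponentsWithStats(m)
for i in range(1,n):
    print(st[i],c[i])
    y,x=np.where(l==i)
    for j in (y.argmin(),y.argmax(),x.argmin(),x.argmax()): print("  ",x[j],y[j],wat((x[j],y[j]),s,.124).round(4)[:2],wat((x[j],y[j]),s,.088).round(4)[:2])
print("nose",wat((313,204.5),s,.14), wat((312,195),s,.115))
cv2.imwrite("pics/c2.png",cv2.resize(im[155:235,270:390],None,fx=5,fy=5,interpolation=cv2.INTER_CUBIC))
E
```

```text
[296 178   6   9  12] [298.25 182.75]
   301 178 [ 0.5818 -0.1073] [ 0.5748 -0.1086]
   296 186 [ 0.5736 -0.1064] [ 0.5654 -0.1077]
   296 186 [ 0.5736 -0.1064] [ 0.5654 -0.1077]
   301 178 [ 0.5818 -0.1073] [ 0.5748 -0.1086]
[299 188   5   7  20] [301.15 190.85]
   299 188 [ 0.5732 -0.1095] [ 0.5649 -0.1112]
   302 194 [ 0.5695 -0.1141] [ 0.5607 -0.1164]
   299 188 [ 0.5732 -0.1095] [ 0.5649 -0.1112]
   303 192 [ 0.5715 -0.1141] [ 0.563  -0.1164]
[322 212   7   4  16] [325.125  213.8125]
   323 212 [ 0.563  -0.1376] [ 0.5533 -0.1432]
   325 215 [ 0.5613 -0.1404] [ 0.5514 -0.1464]
   322 213 [ 0.5618 -0.1372] [ 0.5519 -0.1428]
   328 214 [ 0.5633 -0.1424] [ 0.5537 -0.1486]
nose [ 0.56940769 -0.12493204  0.14      ] [ 0.57043794 -0.12310164  0.115     ]
```

View pics/c2.png

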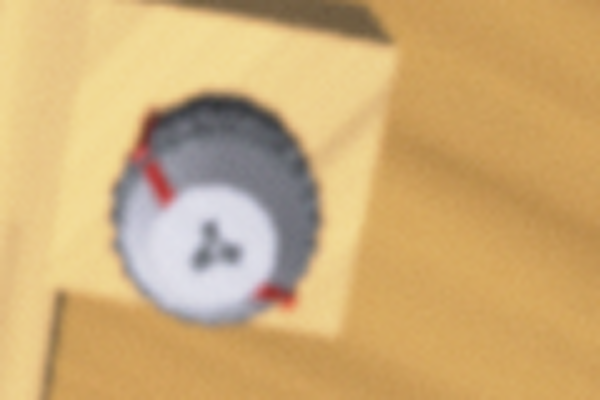

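The crop shows the chuck with its nose centre at crop (217,244) and red lines at (138,155)-(168,200) and (255,293)-(293,300).

```bash
python3 - <<'E'
from h import *
s=env.observe()
f=lambda u,v,z:wat((270+u/5,155+v/5),s,z)
for a,b in((f(138,155,.126),f(293,300,.126)),(f(168,200,.138),f(255,293,.138))):
    print(a.round(4),b.round(4),((a+b)/2).round(4),np.hypot(*(a-b)[:2]),np.degrees(np.arctan2(*(a-b)[1::-1])))
print(f(217,244,.14))
E
```

```text
[ 0.5747 -0.1076  0.126 ] [ 0.5632 -0.1429  0.126 ] [ 0.569  -0.1252  0.126 ] 0.0371461136729036 72.0716244441226
[ 0.5727 -0.1147  0.138 ] [ 0.5648 -0.1346  0.138 ] [ 0.5688 -0.1246  0.138 ] 0.021378455635881862 68.12617917822149
[ 0.5700854  -0.12496397  0.14      ]
```

```bash

python3 -m inch '[{"tx":0.1,"ty":-0.1,"tz":0.9,"yaw":0},{"tx":0,"ty":0,"tz":0.9,"yaw":0},{"tx":0,"ty":0,"tz":0.9,"yaw":0},{"tx":0,"ty":0,"tz":0.9,"yaw":0},{"tx":0,"ty":0,"tz":0.9,"yaw":0},{"tx":0,"ty":0,"tz":0.9,"yaw":0},{"tx":0,"ty":0,"tz":0.7,"yaw":0},{"tx":0,"ty":0,"tz":0.45,"yaw":0},{"tx":0,"ty":0,"tz":0,"yaw":0},{"tx":0,"ty":0,"tz":0,"yaw":0}]' -1
python3 -m inch '[{"tx":0,"ty":0,"tz":0,"yaw":0},{"tx":0,"ty":0,"tz":0,"yaw":0},{"tx":0,"ty":0,"tz":0,"yaw":0},{"tx":0,"ty":0,"tz":0,"yaw":0},{"tx":0,"ty":0,"tz":0,"yaw":0},{"tx":0,"ty":0,"tz":0,"yaw":0},{"tx":0,"ty":0,"tz":0,"yaw":0},{"tx":0,"ty":0,"tz":0,"yaw":0},{"tx":0,"ty":0,"tz":0,"yaw":0},{"tx":0,"ty":0,"tz":0,"yaw":0}]' 1
```

```text
time_s: 5.0
tcp_pos: [0.5685, -0.1258, 0.1131]
ee_rot: [180.0, -0.0, 26.2]
wrist_force: [0.9, 0.3, 0.3]
opening: 0.0917
grasp_force: 0.0
time_s: 6.0
tcp_pos: [0.568, -0.1256, 0.1127]
ee_rot: [-180.0, 0.0, 26.2]
wrist_force: [-0.2, 1.0, 0.9]
opening: 0.0356
grasp_force: 30.0
```

```bash

python3 -m inch '[{"tx":0,"ty":0,"tz":-0.8,"yaw":0},{"tx":0,"ty":0,"tz":-1,"yaw":-1},{"tx":0,"ty":0,"tz":-1,"yaw":-1},{"tx":0,"ty":0,"tz":-1,"yaw":-1},{"tx":0,"ty":0,"tz":-1,"yaw":-1},{"tx":0,"ty":0,"tz":-1,"yaw":-1},{"tx":0,"ty":0,"tz":-1,"yaw":-1},{"tx":0,"ty":0,"tz":-1,"yaw":-1},{"tx":0,"ty":0,"tz":-0.7,"yaw":-1},{"tx":0,"ty":0,"tz":0,"yaw":-1}]' 1
python3 -m inch '[{"tx":0,"ty":0,"tz":0,"yaw":-1},{"tx":0,"ty":0,"tz":0,"yaw":-1},{"tx":0,"ty":0,"tz":0,"yaw":-1},{"tx":0,"ty":0,"tz":0,"yaw":-1},{"tx":0,"ty":0,"tz":0,"yaw":-1},{"tx":0,"ty":0,"tz":0,"yaw":-1},{"tx":0,"ty":0,"tz":0,"yaw":-1},{"tx":0,"ty":0,"tz":0,"yaw":-1},{"tx":0,"ty":0,"tz":0,"yaw":-1},{"tx":0,"ty":0,"tz":0,"yaw":-0.8}]' 1
python3 -m inch '[{"tx":-0.94,"ty":-0.22,"tz":0,"yaw":0},{"tx":-0.94,"ty":-0.22,"tz":0,"yaw":0},{"tx":-0.94,"ty":-0.22,"tz":0,"yaw":0},{"tx":-0.94,"ty":-0.22,"tz":0,"yaw":0},{"tx":-0.94,"ty":-0.22,"tz":0,"yaw":0},{"tx":-0.94,"ty":-0.22,"tz":0,"yaw":0},{"tx":-0.94,"ty":-0.22,"tz":0,"yaw":0},{"tx":-0.94,"ty":-0.22,"tz":0,"yaw":0},{"tx":-0.94,"ty":-0.22,"tz":0,"yaw":0},{"tx":-0.94,"ty":-0.22,"tz":0,"yaw":0}]' 1
python3 -m inch '[{"tx":-0.94,"ty":-0.22,"tz":0,"yaw":0},{"tx":-0.94,"ty":-0.22,"tz":0,"yaw":0},{"tx":-0.94,"ty":-0.22,"tz":0,"yaw":0},{"tx":-0.94,"ty":-0.22,"tz":0,"yaw":0},{"tx":-0.94,"ty":-0.22,"tz":0,"yaw":0},{"tx":0,"ty":0,"tz":0,"yaw":0},{"tx":0,"ty":0,"tz":0,"yaw":0},{"tx":0,"ty":0,"tz":0,"yaw":0},{"tx":0,"ty":0,"tz":0,"yaw":0},{"tx":0,"ty":0,"tz":0,"yaw":0}]' 1
python3 - <<'E'
from h import *
s=env.observe();print(s["tcp_pos"],s["ee_rot"],s["qpos"])
im=optics.get_image("wrist");cv2.imwrite("pics/w3.png",im[:,:,::-1])
print([(d["box"],round(d["confidence"],2)) for d in models.silhouettes("taper_stand","wrist")])
p=wproj((.586,-.348,.14),s);print(p)
x,y=max(0,int(p[0])-120),max(0,int(p[1])-90)
print(x,y);cv2.imwrite("pics/c3.png",cv2.resize(im[y:y+180,x:x+240,::-1],None,fx=3.3,fy=3.3,interpolation=cv2.INTER_CUBIC))
E
```

```text
time_s: 7.0
tcp_pos: [0.5692, -0.1261, 0.2859]
ee_rot: [179.8, 0.0, 67.7]
wrist_force: [0.6, 0.3, -2.6]
opening: 0.0356
grasp_force: 30.0
time_s: 8.0
tcp_pos: [0.5677, -0.1262, 0.2833]
ee_rot: [-180.0, 0.0, 112.6]
wrist_force: [-0.4, -0.4, -3.7]
opening: 0.0358
grasp_force: 30.0
time_s: 9.0
tcp_pos: [0.5993, -0.318, 0.2826]
ee_rot: [180.0, -0.0, 112.4]
wrist_force: [0.7, -0.2, -2.2]
opening: 0.0355
grasp_force: 30.0
time_s: 10.0
tcp_pos: [0.6149, -0.4109, 0.2831]
ee_rot: [180.0, 0.0, 112.5]
wrist_force: [-0.3, 0.3, -3.6]
opening: 0.0355
grasp_force: 30.0
[ 0.61485408 -0.41085196  0.28305736] [1.79990579e+02 6.16631693e-03 1.12479931e+02] [ 58.34801375  42.44406438 -48.15694932  70.52596925  30.72746218
  79.71024817  35.2820826 ]
[([252.9, 57.6, 125.9, 127.0], 0.65)]
[314.37166745 122.23931299]
194 32
```

View pics/c3.png

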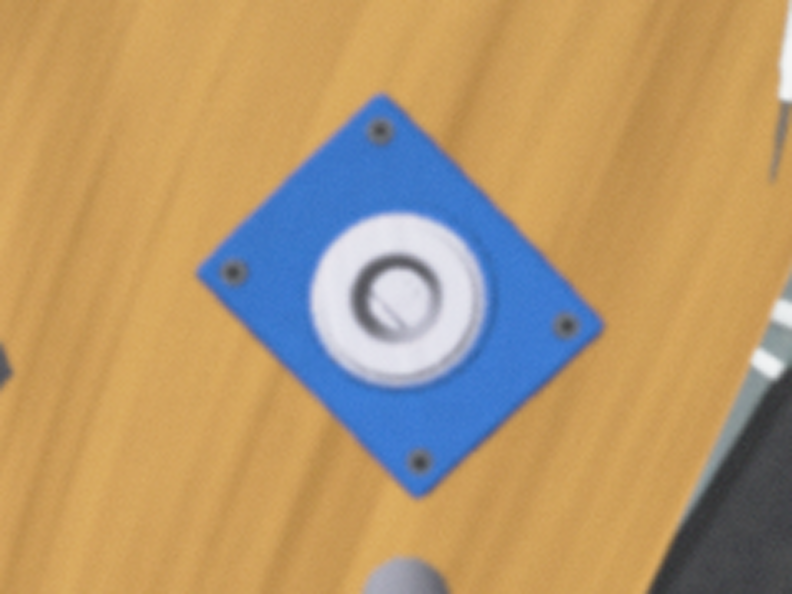

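The crop shows the stand from above, bore mouth centre at crop (396,298), i.e. image (314,122), which is exactly where I predicted it. The base corners are at crop (381,94), (604,324), (418,497) and (197,272).

```bash
python3 - <<'E'
from h import *
s=env.observe()
f=lambda u,v,z:wat((194+u/3.3,32+v/3.3),s,z)[:2]
c=[f(*p,.018) for p in((381,94),(604,324),(418,497),(197,272))]
for i in range(4):
    d=c[(i+1)%4]-c[i];print(np.hypot(*d).round(4),np.degrees(np.arctan2(d[1],d[0])).round(1))
print(np.mean(c,0),"mouth",f(396,298,.14))
t=np.radians(s["ee_rot"][2]);d=f(396,298,.14)-s["tcp_pos"][:2];print("tx,ty",(d@[np.cos(t),np.sin(t)])/.02,(d@[np.sin(t),-np.cos(t)])/.02)
E
```

```text
0.1267 -23.3
0.1023 -113.7
0.1269 156.1
0.101 66.2
[ 0.5863357  -0.34860126] mouth [ 0.58563435 -0.34856515]
tx,ty 3.4513060050918725 -0.14885003574161298
```

```bash

python3 -m inch '[{"tx":0.9,"ty":-0.15,"tz":0,"yaw":0},{"tx":0.9,"ty":0,"tz":0,"yaw":0},{"tx":0.9,"ty":0,"tz":0,"yaw":0},{"tx":0.7,"ty":0,"tz":0,"yaw":0},{"tx":0,"ty":0,"tz":0,"yaw":0},{"tx":0,"ty":0,"tz":0,"yaw":0},{"tx":0,"ty":0,"tz":0.6,"yaw":0},{"tx":0,"ty":0,"tz":0.6,"yaw":0},{"tx":0,"ty":0,"tz":0.5,"yaw":0},{"tx":0,"ty":0,"tz":0.5,"yaw":0}]' 1
python3 -m inch '[{"tx":0,"ty":0,"tz":0.5,"yaw":0},{"tx":0,"ty":0,"tz":0.5,"yaw":0},{"tx":0,"ty":0,"tz":0.5,"yaw":0},{"tx":0,"ty":0,"tz":0.4,"yaw":0},{"tx":0,"ty":0,"tz":0.2,"yaw":0},{"tx":0,"ty":0,"tz":0.1,"yaw":0},{"tx":0,"ty":0,"tz":0,"yaw":0},{"tx":0,"ty":0,"tz":0,"yaw":0},{"tx":0,"ty":0,"tz":0,"yaw":0},{"tx":0,"ty":0,"tz":0,"yaw":0}]' 1
```

```text
time_s: 11.1
tcp_pos: [0.5854, -0.3502, 0.2368]
ee_rot: [-180.0, -0.1, 112.4]
wrist_force: [-0.3, -0.0, -3.0]
opening: 0.0357
grasp_force: 30.0
time_s: 12.1
tcp_pos: [0.5862, -0.3496, 0.1951]
ee_rot: [180.0, 0.0, 112.4]
wrist_force: [1.8, 2.8, -2.7]
opening: 0.0353
grasp_force: 30.0
```

```bash

python3 -m inch '[{"tx":0.04,"ty":0.03,"tz":0,"yaw":0},{"tx":0.03,"ty":0.03,"tz":0.1,"yaw":0},{"tx":0,"ty":0,"tz":0.15,"yaw":0},{"tx":0,"ty":0,"tz":0.15,"yaw":0},{"tx":0,"ty":0,"tz":0.1,"yaw":0},{"tx":0,"ty":0,"tz":0.1,"yaw":0},{"tx":0,"ty":0,"tz":0.05,"yaw":0},{"tx":0,"ty":0,"tz":0.05,"yaw":0},{"tx":0,"ty":0,"tz":0,"yaw":0},{"tx":0,"ty":0,"tz":0,"yaw":0}]' 1
```

```text
time_s: 13.1
tcp_pos: [0.5865, -0.3485, 0.1812]
ee_rot: [-180.0, 0.0, 112.4]
wrist_force: [-2.5, 1.5, 1.2]
opening: 0.0353
grasp_force: 30.0
```

```bash

python3 -m inch '[{"tx":0,"ty":0,"tz":0.05,"yaw":0.7},{"tx":0,"ty":0,"tz":0.05,"yaw":0.7},{"tx":0,"ty":0,"tz":0,"yaw":-0.9},{"tx":0,"ty":0,"tz":0,"yaw":-0.9},{"tx":0,"ty":0,"tz":0.05,"yaw":-0.9},{"tx":0,"ty":0,"tz":0,"yaw":0.9},{"tx":0,"ty":0,"tz":0,"yaw":0.9},{"tx":0,"ty":0,"tz":0,"yaw":0.9},{"tx":0,"ty":0,"tz":0,"yaw":0},{"tx":0,"ty":0,"tz":0,"yaw":0}]' 1
```

```text
time_s: 14.1
tcp_pos: [0.5864, -0.3485, 0.1784]
ee_rot: [-180.0, 0.0, 106.1]
wrist_force: [-3.4, 0.5, 5.5]
opening: 0.035
grasp_force: 30.0
```

```bash

python3 -m inch '[{"tx":0,"ty":0,"tz":0.05,"yaw":-0.9},{"tx":0,"ty":0,"tz":0,"yaw":-0.9},{"tx":0,"ty":0,"tz":0,"yaw":-0.9},{"tx":0,"ty":0,"tz":0.04,"yaw":0.9},{"tx":0,"ty":0,"tz":0,"yaw":0.9},{"tx":0,"ty":0,"tz":0,"yaw":0.9},{"tx":0,"ty":0,"tz":0,"yaw":-0.9},{"tx":0,"ty":0,"tz":0,"yaw":-0.9},{"tx":0,"ty":0,"tz":0,"yaw":-0.9},{"tx":0,"ty":0,"tz":0,"yaw":0}]' 1
```

```text
time_s: 15.1
tcp_pos: [0.5866, -0.3484, 0.1769]
ee_rot: [180.0, 0.0, 118.6]
wrist_force: [-5.0, 1.0, 6.5]
opening: 0.0355
grasp_force: 30.0
```

```bash

python3 -m inch '[{"tx":0.01,"ty":-0.03,"tz":0.06,"yaw":0.9},{"tx":0,"ty":0,"tz":0,"yaw":0.9},{"tx":0,"ty":0,"tz":0,"yaw":0.9},{"tx":0,"ty":0,"tz":0.04,"yaw":-0.9},{"tx":0,"ty":0,"tz":0,"yaw":-0.9},{"tx":0,"ty":0,"tz":0,"yaw":-0.9},{"tx":0,"ty":0,"tz":0,"yaw":0.9},{"tx":0,"ty":0,"tz":0,"yaw":0.9},{"tx":0,"ty":0,"tz":0,"yaw":0.9},{"tx":0,"ty":0,"tz":0,"yaw":0}]' 1
```

```text
time_s: 16.1
tcp_pos: [0.5864, -0.3485, 0.1758]
ee_rot: [180.0, 0.1, 106.0]
wrist_force: [-4.1, 1.0, 9.8]
opening: 0.0356
grasp_force: 30.0
```

```bash

python3 -m inch '[{"tx":0,"ty":-0.02,"tz":0.02,"yaw":-0.9},{"tx":0,"ty":0,"tz":0,"yaw":-0.9},{"tx":0,"ty":0,"tz":0,"yaw":-0.9},{"tx":0,"ty":0,"tz":0.03,"yaw":0.9},{"tx":0,"ty":0,"tz":0,"yaw":0.9},{"tx":0,"ty":0,"tz":0,"yaw":0.9},{"tx":0,"ty":0,"tz":0,"yaw":-0.9},{"tx":0,"ty":0,"tz":0,"yaw":-0.9},{"tx":0,"ty":0,"tz":0,"yaw":-0.9},{"tx":0,"ty":0,"tz":0,"yaw":0}]' 1
```

```text
time_s: 17.1
tcp_pos: [0.5866, -0.3484, 0.1751]
ee_rot: [179.9, 0.1, 118.6]
wrist_force: [-4.5, 1.1, 11.5]
opening: 0.0354
grasp_force: 30.0
```

```bash

python3 -m inch '[{"tx":0,"ty":0,"tz":0.02,"yaw":0.9},{"tx":0,"ty":0,"tz":0,"yaw":0.9},{"tx":0,"ty":0,"tz":0,"yaw":0.9},{"tx":0,"ty":0,"tz":0.01,"yaw":-0.9},{"tx":0,"ty":0,"tz":0,"yaw":-0.9},{"tx":0,"ty":0,"tz":0,"yaw":-0.9},{"tx":0,"ty":0,"tz":0.01,"yaw":0.9},{"tx":0,"ty":0,"tz":0,"yaw":0.9},{"tx":0,"ty":0,"tz":0,"yaw":0.9},{"tx":0,"ty":0,"tz":0,"yaw":0}]' 1
python3 -m inch '[{"tx":0,"ty":0,"tz":0.01,"yaw":-0.9},{"tx":0,"ty":0,"tz":0,"yaw":-0.9},{"tx":0,"ty":0,"tz":0,"yaw":-0.9},{"tx":0,"ty":0,"tz":0.01,"yaw":0.9},{"tx":0,"ty":0,"tz":0,"yaw":0.9},{"tx":0,"ty":0,"tz":0,"yaw":0.9},{"tx":0,"ty":0,"tz":0,"yaw":-0.9},{"tx":0,"ty":0,"tz":0,"yaw":-0.9},{"tx":0,"ty":0,"tz":0,"yaw":-0.9},{"tx":0,"ty":0,"tz":0,"yaw":0}]' 1
```

```text
time_s: 18.1
tcp_pos: [0.5864, -0.3485, 0.1747]
ee_rot: [179.9, 0.1, 106.0]
wrist_force: [-3.8, 2.2, 12.9]
opening: 0.0357
grasp_force: 30.0
time_s: 19.1
tcp_pos: [0.5866, -0.3485, 0.1746]
ee_rot: [179.9, 0.1, 118.6]
wrist_force: [-5.1, 2.1, 14.4]
opening: 0.0352
grasp_force: 30.0
```

```bash

python3 -m inch '[{"tx":0,"ty":0,"tz":0.01,"yaw":0.9},{"tx":0,"ty":0,"tz":0,"yaw":0.9},{"tx":0,"ty":0,"tz":0,"yaw":0.9},{"tx":0,"ty":0,"tz":0,"yaw":-0.9},{"tx":0,"ty":0,"tz":0,"yaw":-0.9},{"tx":0,"ty":0,"tz":0,"yaw":-0.9},{"tx":0,"ty":0,"tz":0,"yaw":0.7},{"tx":0,"ty":0,"tz":-0.03,"yaw":0.7},{"tx":0,"ty":0,"tz":-0.03,"yaw":0},{"tx":0,"ty":0,"tz":-0.02,"yaw":0}]' 1
python3 -m inch '[{"tx":0,"ty":0,"tz":0,"yaw":0},{"tx":0,"ty":0,"tz":0,"yaw":0},{"tx":0,"ty":0,"tz":0,"yaw":0},{"tx":0,"ty":0,"tz":0,"yaw":0},{"tx":0,"ty":0,"tz":0,"yaw":0},{"tx":0,"ty":0,"tz":-0.5,"yaw":0},{"tx":0,"ty":0,"tz":-1,"yaw":-1},{"tx":0,"ty":0,"tz":-1,"yaw":-1},{"tx":0,"ty":0,"tz":-1,"yaw":-1},{"tx":0,"ty":0,"tz":-1,"yaw":-1}]' -1
python3 - <<'E'
from h import *
s=env.observe();print(s["tcp_pos"],s["ee_rot"],s["qpos"])
im=optics.get_image("side")[:,:,::-1]
c=optics.camera_info("side")
def pj(p):
    q=c["pose"][:3,:3].T@(np.array(p)-c["pose"][:3,3]);return c["K"][0,2]-c["K"][0,0]*q[0]/q[2],c["K"][1,2]+c["K"][1,1]*q[1]/q[2]
for z in(.14,.145,.148,.202):print(z,pj((.586,-.3487,z)))
cv2.imwrite("pics/c4.png",cv2.resize(im[150:260,310:410],None,fx=5.4,fy=5.4,interpolation=cv2.INTER_CUBIC))
E
```

```text
time_s: 20.1
tcp_pos: [0.5864, -0.3485, 0.1747]
ee_rot: [179.9, 0.1, 112.0]
wrist_force: [-1.4, 1.6, 6.5]
opening: 0.0353
grasp_force: 30.0
time_s: 21.1
tcp_pos: [0.5856, -0.3484, 0.2648]
ee_rot: [180.0, 0.0, 130.5]
wrist_force: [0.9, -0.3, 1.1]
opening: 0.0917
grasp_force: 0.0
[ 0.58563609 -0.34841412  0.26482557] [1.79984143e+02 4.00633131e-02 1.30482357e+02] [ 62.11285128  39.08662219 -53.88223514  81.86789694  31.83166945
  75.00208435  46.72456973]
0.14 (np.float64(360.0779308893181), np.float64(197.46585626267432))
0.145 (np.float64(360.20870265010603), np.float64(195.8030529449531))
0.148 (np.float64(360.28750535599636), np.float64(194.8010522070996))
0.202 (np.float64(361.7510194393311), np.float64(176.19201873810832))
```

View pics/c4.png

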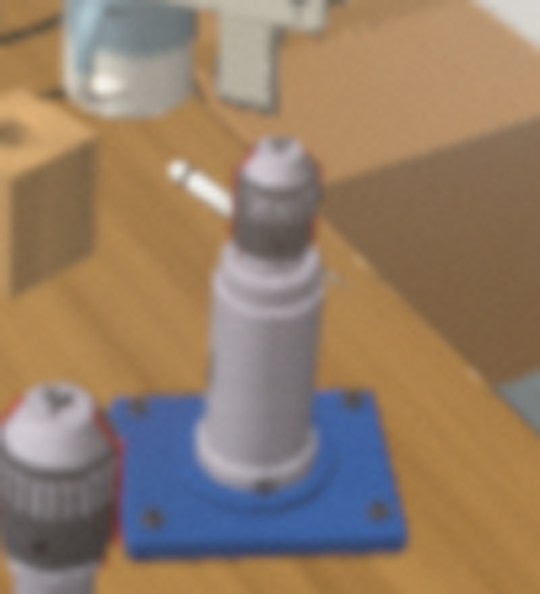

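The side crop shows the arbor seated with its nose top at image (362,176), matching the projection for a collar at the mouth. So it is home and released. Now the drift.

```bash

python3 -m inch '[{"tx":0,"ty":0,"tz":0,"yaw":-1},{"tx":0,"ty":0,"tz":0,"yaw":-1},{"tx":0,"ty":0,"tz":0,"yaw":-1},{"tx":0,"ty":0,"tz":0,"yaw":-1},{"tx":0,"ty":0,"tz":0,"yaw":-1},{"tx":0,"ty":0,"tz":0,"yaw":-1},{"tx":0,"ty":0,"tz":0,"yaw":-1},{"tx":0,"ty":0,"tz":0,"yaw":-1},{"tx":0,"ty":0,"tz":0,"yaw":-1},{"tx":0,"ty":0,"tz":0,"yaw":-1}]' -1
python3 -m inch '[{"tx":0,"ty":0,"tz":0,"yaw":-1},{"tx":0,"ty":0,"tz":0,"yaw":-1},{"tx":0,"ty":0,"tz":0,"yaw":-1},{"tx":0,"ty":0,"tz":0,"yaw":-1},{"tx":0,"ty":0,"tz":0,"yaw":-0.2},{"tx":0.3,"ty":1,"tz":0,"yaw":0},{"tx":0.3,"ty":1,"tz":0,"yaw":0},{"tx":0.3,"ty":1,"tz":0,"yaw":0},{"tx":0.3,"ty":1,"tz":0,"yaw":0},{"tx":0.3,"ty":1,"tz":0,"yaw":0}]' -1
python3 -m inch '[{"tx":0.3,"ty":1,"tz":0,"yaw":0},{"tx":0.3,"ty":1,"tz":0,"yaw":0},{"tx":0.3,"ty":1,"tz":0,"yaw":0},{"tx":0.3,"ty":1,"tz":0,"yaw":0},{"tx":0.3,"ty":1,"tz":0,"yaw":0},{"tx":0.3,"ty":1,"tz":0,"yaw":0},{"tx":0.2,"ty":1,"tz":0,"yaw":0},{"tx":0.2,"ty":1,"tz":0,"yaw":0},{"tx":0,"ty":0.9,"tz":0,"yaw":0},{"tx":0,"ty":0,"tz":0,"yaw":0}]' -1
python3 - <<'E'
from h import *
s=env.observe();print(s["tcp_pos"],s["ee_rot"],s["qpos"])
im=optics.get_image("wrist")[:,:,::-1];cv2.imwrite("pics/w5.png",im)
p=wproj((.439,-.1,.047),s);print(p)
cv2.imwrite("pics/c5.png",cv2.resize(im[80:260,200:440],None,fx=3.3,fy=3.3,interpolation=cv2.INTER_CUBIC))
E
```

```text
time_s: 22.15
tcp_pos: [0.5855, -0.3485, 0.2635]
ee_rot: [-180.0, 0.0, 176.2]
wrist_force: [0.3, -0.5, -0.3]
opening: 0.0918
grasp_force: 0.0
time_s: 23.15
tcp_pos: [0.5296, -0.2593, 0.2634]
ee_rot: [-180.0, 0.0, -164.8]
wrist_force: [0.5, 0.3, -0.5]
opening: 0.0915
grasp_force: 0.0
time_s: 24.15
tcp_pos: [0.44, -0.0977, 0.2635]
ee_rot: [-179.9, -0.0, -164.5]
wrist_force: [-0.3, 0.6, 0.6]
opening: 0.0919
grasp_force: 0.0
[ 0.44000292 -0.09770182  0.26349449] [-1.79920373e+02 -1.31447065e-02 -1.64499225e+02] [ 78.62880391  24.43535317 -84.04224866 113.86419093  26.86640838
  65.96046424  89.00908799]
[316.25899585 180.4216024 ]
```

View pics/c5.png

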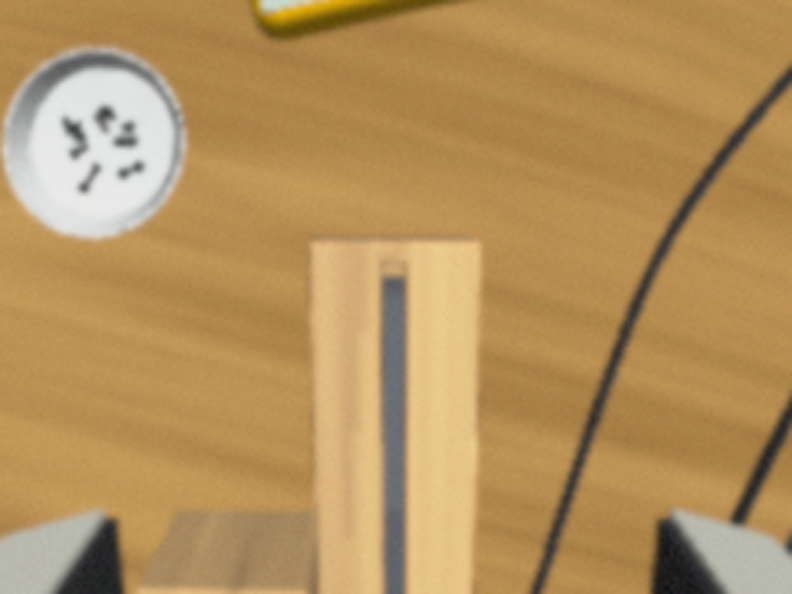

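The crop shows the drift's tail at crop (393,278), with the drift running straight down the picture, square to the jaws. The magnet dish is well clear at (95,140).

```bash
python3 - <<'E'
from h import *
s=env.observe();t=np.radians(s["ee_rot"][2])
T=np.array([[np.cos(t),np.sin(t)],[np.sin(t),-np.cos(t)]])
f=lambda u,v,z:wat((200+u/3.3,80+v/3.3),s,z)[:2]
a=f(393,278,.047);b=f(395.5,480,.047);print(a,b,T@(a-s["tcp_pos"][:2])*1e3,T@(b-s["tcp_pos"][:2])*1e3)
E
```

```text
[ 0.42026178 -0.10367026] [ 0.49236345 -0.08263324] [20.70646996  1.23220332] [-54.39343685   2.33286605]
```

```bash

python3 -m inch '[{"tx":0.18,"ty":0.07,"tz":1,"yaw":0},{"tx":0,"ty":0,"tz":1,"yaw":0},{"tx":0,"ty":0,"tz":1,"yaw":0},{"tx":0,"ty":0,"tz":1,"yaw":0},{"tx":0,"ty":0,"tz":1,"yaw":0},{"tx":0,"ty":0,"tz":1,"yaw":0},{"tx":0,"ty":0,"tz":1,"yaw":0},{"tx":0,"ty":0,"tz":1,"yaw":0},{"tx":0,"ty":0,"tz":1,"yaw":0},{"tx":0,"ty":0,"tz":0.8,"yaw":0}]' -0.3
python3 -m inch '[{"tx":0,"ty":0,"tz":0.5,"yaw":0},{"tx":0,"ty":0,"tz":0.4,"yaw":0},{"tx":0,"ty":0,"tz":0,"yaw":0},{"tx":0,"ty":0,"tz":0,"yaw":0},{"tx":0,"ty":0,"tz":0,"yaw":0},{"tx":0,"ty":0,"tz":0,"yaw":0},{"tx":0,"ty":0,"tz":0,"yaw":0},{"tx":0,"ty":0,"tz":0,"yaw":0},{"tx":0,"ty":0,"tz":0,"yaw":0},{"tx":0,"ty":0,"tz":0,"yaw":0}]' -0.3
```

```text
time_s: 25.2
tcp_pos: [0.437, -0.1005, 0.0657]
ee_rot: [180.0, -0.0, -164.7]
wrist_force: [-0.5, -0.5, 0.2]
opening: 0.0597
grasp_force: 0.0
time_s: 26.2
tcp_pos: [0.4366, -0.0996, 0.0492]
ee_rot: [-180.0, 0.0, -164.6]
wrist_force: [-0.0, 0.2, -0.1]
opening: 0.0599
grasp_force: 0.0
```

```bash

python3 -m inch '[{"tx":0,"ty":0,"tz":0,"yaw":0},{"tx":0,"ty":0,"tz":0,"yaw":0},{"tx":0,"ty":0,"tz":0,"yaw":0},{"tx":0,"ty":0,"tz":0,"yaw":0},{"tx":0,"ty":0,"tz":0,"yaw":0},{"tx":0,"ty":0,"tz":0,"yaw":0},{"tx":0,"ty":0,"tz":0,"yaw":0},{"tx":0,"ty":0,"tz":0,"yaw":0},{"tx":0,"ty":0,"tz":0,"yaw":0},{"tx":0,"ty":0,"tz":0,"yaw":0}]' 1
```

```text
time_s: 27.2
tcp_pos: [0.4361, -0.0978, 0.0492]
ee_rot: [179.9, 0.0, -164.5]
wrist_force: [-1.7, 4.6, 2.2]
opening: 0.0079
grasp_force: 29.9
```

```bash

python3 -m inch '[{"tx":0,"ty":0,"tz":-0.5,"yaw":0},{"tx":0,"ty":0,"tz":-0.9,"yaw":0},{"tx":0,"ty":0,"tz":-0.9,"yaw":0},{"tx":0,"ty":0,"tz":-0.9,"yaw":0},{"tx":0,"ty":0,"tz":-0.9,"yaw":0},{"tx":0,"ty":0,"tz":-0.9,"yaw":0.8},{"tx":0,"ty":0,"tz":0,"yaw":1},{"tx":0,"ty":0,"tz":0,"yaw":1},{"tx":0,"ty":0,"tz":0,"yaw":1},{"tx":0,"ty":0,"tz":0,"yaw":1}]' 1
python3 -m inch '[{"tx":0,"ty":0,"tz":0,"yaw":1},{"tx":0,"ty":0,"tz":0,"yaw":1},{"tx":0,"ty":0,"tz":0,"yaw":1},{"tx":0,"ty":0,"tz":0,"yaw":0.8},{"tx":-0.3,"ty":-1,"tz":0,"yaw":0},{"tx":-0.3,"ty":-1,"tz":0,"yaw":0},{"tx":-0.3,"ty":-1,"tz":0,"yaw":0},{"tx":-0.3,"ty":-1,"tz":0,"yaw":0},{"tx":-0.3,"ty":-1,"tz":0,"yaw":0},{"tx":0,"ty":0,"tz":0,"yaw":0}]' 1
python3 -c "
from h import *
s=env.observe();print(s['tcp_pos'],s['ee_rot'],s['qpos'])"
```

```text
time_s: 28.2
tcp_pos: [0.4363, -0.1004, 0.1496]
ee_rot: [-179.9, -0.0, 173.1]
wrist_force: [0.2, -0.8, -1.9]
opening: 0.0079
grasp_force: 29.9
time_s: 29.2
tcp_pos: [0.4222, -0.2069, 0.1493]
ee_rot: [-179.9, -0.0, 155.6]
wrist_force: [0.4, 0.7, -2.1]
opening: 0.0076
grasp_force: 29.9
[ 0.4222189  -0.20688907  0.14928144] [-1.79886553e+02 -1.43708021e-02  1.55641742e+02] [ 72.02962868  27.77879742 -59.81574277 118.0519085   31.11200676
  51.54227007  60.40477456]
```

```bash

python3 -m inch '[{"tx":-0.15,"ty":-1,"tz":0,"yaw":-0.12},{"tx":-0.15,"ty":-1,"tz":0,"yaw":0},{"tx":-0.15,"ty":-0.8,"tz":0,"yaw":0},{"tx":0,"ty":-0.38,"tz":0.5,"yaw":0},{"tx":0,"ty":0,"tz":0.8,"yaw":0},{"tx":0,"ty":0,"tz":0.8,"yaw":0},{"tx":0,"ty":0,"tz":0.6,"yaw":0},{"tx":0,"ty":0,"tz":0.2,"yaw":0},{"tx":0,"ty":0,"tz":0,"yaw":0},{"tx":0,"ty":0,"tz":0,"yaw":0}]' 1
python3 - <<'E'
from h import *
s=env.observe();print(s['tcp_pos'],s['ee_rot'])
t=np.radians(-23.8);u=np.array([np.cos(t),np.sin(t)]);n=np.array([-u[1],u[0]])
d=s['tcp_pos'][:2]-[.586,-.3487];print("along",d@u,"across(n)",d@n)
a=optics.get_image("side")[:,:,::-1];b=optics.get_image("top")[:,:,::-1]
g=lambda x:cv2.resize(x,None,fx=4.4,fy=4.4,interpolation=cv2.INTER_CUBIC)
cv2.imwrite("pics/c6.png",np.hstack([g(a[165:295,300:390]),g(b[150:280,305:395])]))
E
```

```text
time_s: 30.2
tcp_pos: [0.4065, -0.2645, 0.0913]
ee_rot: [180.0, 0.0, 156.6]
wrist_force: [-0.2, -0.5, -2.0]
opening: 0.0075
grasp_force: 29.9
[ 0.40649127 -0.26452723  0.09133839] [1.79981969e+02 2.28155466e-02 1.56554641e+02]
along -0.19821077612145202 across(n) 0.004574782600824945
```

View pics/c6.png

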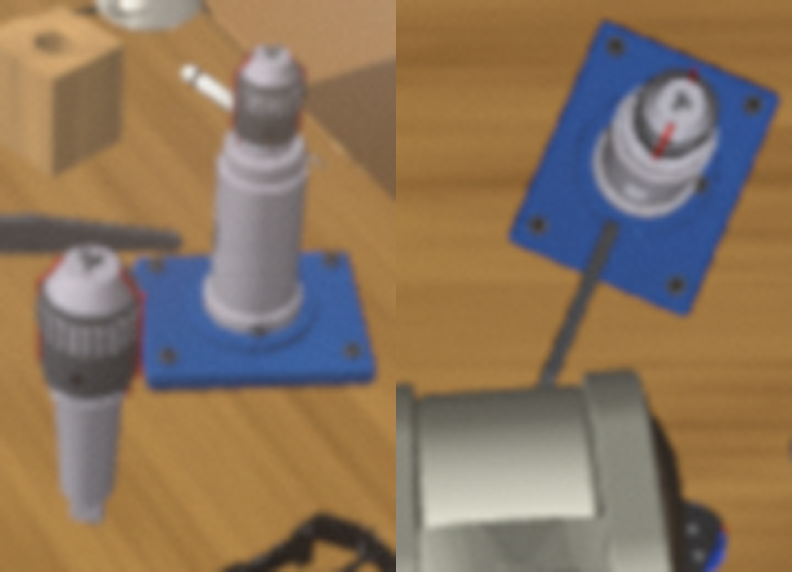

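The side half shows the drift level and about 20 mm short of the sleeve, nose at crop (178,242). The top half shows it slightly left of the sleeve axis, matching the computed 4.6 mm offset, which I now correct.

```bash

python3 -m inch '[{"tx":0,"ty":-0.23,"tz":0,"yaw":0.06},{"tx":0,"ty":0,"tz":0,"yaw":0},{"tx":0,"ty":0,"tz":0,"yaw":0},{"tx":0,"ty":0,"tz":0,"yaw":0},{"tx":0,"ty":0,"tz":0,"yaw":0},{"tx":-0.3,"ty":0,"tz":0,"yaw":0},{"tx":-0.3,"ty":0,"tz":0,"yaw":0},{"tx":0,"ty":0,"tz":0,"yaw":0},{"tx":0,"ty":0,"tz":0,"yaw":0},{"tx":0,"ty":0,"tz":0,"yaw":0}]' 1
cat >> h.py <<'E'
def st():
    s=env.observe();t=np.radians(-23.8);u=np.array([np.cos(t),np.sin(t)]);n=np.array([-u[1],u[0]])
    d=s['tcp_pos'][:2]-[.586,-.3487];f=s['wrist_force']
    print("nose",d@u*1e3+153,"across",d@n*1e3,"z",s['tcp_pos'][2],"yaw",s['ee_rot'][2],"F u,n,z",f[:2]@u,f[:2]@n,f[2])
E
python3 -c "
from h import *
st()"
```

```text
time_s: 31.3
tcp_pos: [0.415, -0.2739, 0.091]
ee_rot: [180.0, -0.0, 156.2]
wrist_force: [-1.2, 0.2, -1.5]
opening: 0.008
grasp_force: 29.9
nose -33.649838147008126 across -0.5368023912792758 z 0.09100997274763725 yaw 156.23323919396688 F u,n,z -1.1566603212794384 -0.29348055426577 -1.5493779753802759
```

```bash

python3 -m inch '[{"tx":-0.2,"ty":0.01,"tz":0,"yaw":0},{"tx":-0.2,"ty":0.01,"tz":0,"yaw":0},{"tx":-0.15,"ty":0,"tz":0,"yaw":0},{"tx":-0.15,"ty":0,"tz":0,"yaw":0},{"tx":-0.15,"ty":0,"tz":0,"yaw":0},{"tx":-0.15,"ty":0,"tz":0,"yaw":0},{"tx":0,"ty":0,"tz":0,"yaw":0},{"tx":0,"ty":0,"tz":0,"yaw":0},{"tx":0,"ty":0,"tz":0,"yaw":0},{"tx":0,"ty":0,"tz":0,"yaw":0}]' 1
python3 -c "
from h import *
st()"
```

```text
time_s: 32.3
tcp_pos: [0.4334, -0.2817, 0.0911]
ee_rot: [-180.0, -0.0, 156.2]
wrist_force: [0.2, -0.2, -3.1]
opening: 0.0077
grasp_force: 29.9
nose -13.663478893226369 across -0.2816286763111381 z 0.09109625965605922 yaw 156.22821955608129 F u,n,z 0.31273554559417016 -0.09110561836836605 -3.087278361238466
```

```bash

python3 -m inch '[{"tx":0,"ty":0,"tz":0.1,"yaw":0},{"tx":0,"ty":0,"tz":0.05,"yaw":0},{"tx":0,"ty":0,"tz":0.05,"yaw":0},{"tx":-0.05,"ty":0,"tz":0.03,"yaw":0},{"tx":-0.05,"ty":0,"tz":0,"yaw":0},{"tx":-0.05,"ty":0,"tz":0,"yaw":0},{"tx":-0.05,"ty":0,"tz":0,"yaw":0},{"tx":0,"ty":0,"tz":0,"yaw":0},{"tx":0,"ty":0,"tz":0,"yaw":0},{"tx":0,"ty":0,"tz":0,"yaw":0}]' 1
python3 -c "
from h import *
st()"
```

```text
time_s: 33.3
tcp_pos: [0.4372, -0.2834, 0.0865]
ee_rot: [-180.0, -0.0, 156.2]
wrist_force: [0.3, -0.3, -3.1]
opening: 0.0075
grasp_force: 29.9
nose -9.52671362372044 across -0.2785383772826236 z 0.08653886584386802 yaw 156.22462160630633 F u,n,z 0.4198286633963474 -0.11003734747325777 -3.0670285299246745
```

```bash

python3 -m inch '[{"tx":0,"ty":0.01,"tz":0.04,"yaw":0},{"tx":0,"ty":0,"tz":0.03,"yaw":0},{"tx":-0.1,"ty":0,"tz":0,"yaw":0},{"tx":-0.15,"ty":0,"tz":0,"yaw":0},{"tx":-0.15,"ty":0,"tz":0,"yaw":0},{"tx":-0.15,"ty":0,"tz":0,"yaw":0},{"tx":-0.15,"ty":0,"tz":0,"yaw":0},{"tx":0,"ty":0,"tz":0,"yaw":0},{"tx":0,"ty":0,"tz":0,"yaw":0},{"tx":0,"ty":0,"tz":0,"yaw":0}]' 1
python3 -c "
from h import *
st()"
```

```text
time_s: 34.3
tcp_pos: [0.4502, -0.2888, 0.0852]
ee_rot: [180.0, 0.0, 156.2]
wrist_force: [-0.3, 0.5, 0.1]
opening: 0.0072
grasp_force: 30.0
nose 4.595368835927957 across -0.016077660285551687 z 0.08515345242440708 yaw 156.22793597742577 F u,n,z -0.4731519212785318 0.38348812375045493 0.12822024286545264
```

```bash

python3 -m inch '[{"tx":-0.1,"ty":0,"tz":0,"yaw":0},{"tx":-0.1,"ty":0,"tz":0,"yaw":0},{"tx":-0.1,"ty":0,"tz":0,"yaw":0},{"tx":-0.1,"ty":0,"tz":0,"yaw":0},{"tx":-0.1,"ty":0,"tz":0,"yaw":0},{"tx":-0.1,"ty":0,"tz":0,"yaw":0},{"tx":0,"ty":0,"tz":0,"yaw":0},{"tx":0,"ty":0,"tz":0,"yaw":0},{"tx":0,"ty":0,"tz":0,"yaw":0},{"tx":0,"ty":0,"tz":0,"yaw":0}]' 1
python3 -c "
from h import *
st()"
```

```text
time_s: 35.3
tcp_pos: [0.4557, -0.2914, 0.0834]
ee_rot: [-179.9, -0.7, 156.2]
wrist_force: [-11.1, 5.1, 4.0]
opening: 0.0076
grasp_force: 30.0
nose 10.639875871832714 across -0.1505149669573866 z 0.08339551520168133 yaw 156.23251625582913 F u,n,z -12.204423971759304 0.2154774561718913 3.981494610843425
```

```bash

python3 -m inch '[{"tx":-0.05,"ty":0,"tz":0,"yaw":0},{"tx":-0.05,"ty":0,"tz":0,"yaw":0},{"tx":-0.05,"ty":0,"tz":0,"yaw":0},{"tx":-0.05,"ty":0,"tz":0,"yaw":0},{"tx":0,"ty":0,"tz":0,"yaw":0},{"tx":0,"ty":0,"tz":0,"yaw":0},{"tx":0,"ty":0,"tz":0,"yaw":0},{"tx":0,"ty":0,"tz":0,"yaw":0},{"tx":0,"ty":0,"tz":0,"yaw":0},{"tx":0,"ty":0,"tz":0,"yaw":0}]' 1
python3 -c "
from h import *
st()"
```

```text
time_s: 36.3
tcp_pos: [0.4563, -0.2918, 0.0823]
ee_rot: [-179.9, -1.0, 156.2]
wrist_force: [-17.2, 8.6, 5.9]
opening: 0.0073
grasp_force: 30.0
nose 11.378339350144273 across -0.29873443619980733 z 0.08232244339384656 yaw 156.22715757694664 F u,n,z -19.212946703798924 0.9282630281475397 5.856171342898832
```

```bash

python3 -m inch '[{"tx":0,"ty":0,"tz":-0.05,"yaw":0},{"tx":0,"ty":0,"tz":-0.05,"yaw":0},{"tx":0,"ty":0,"tz":-0.05,"yaw":0},{"tx":-0.05,"ty":0,"tz":0,"yaw":0},{"tx":-0.05,"ty":0,"tz":0,"yaw":0},{"tx":0,"ty":0,"tz":0,"yaw":0},{"tx":0,"ty":0,"tz":0,"yaw":0},{"tx":0,"ty":0,"tz":0,"yaw":0},{"tx":0,"ty":0,"tz":0,"yaw":0},{"tx":0,"ty":0,"tz":0,"yaw":0}]' 1
python3 -c "
from h import *
st()"
```

```text
time_s: 37.3
tcp_pos: [0.4573, -0.2923, 0.0845]
ee_rot: [-179.9, -1.1, 156.2]
wrist_force: [-17.1, 7.9, 1.6]
opening: 0.0076
grasp_force: 30.0
nose 12.517140325093862 across -0.3618837437478345 z 0.08454379201467685 yaw 156.22471226079165 F u,n,z -18.787985624801752 0.316076811343291 1.6338834352473433
```

```bash

python3 -m inch '[{"tx":-0.05,"ty":0,"tz":0,"yaw":0},{"tx":-0.05,"ty":0,"tz":0,"yaw":0},{"tx":-0.05,"ty":0,"tz":0,"yaw":0},{"tx":-0.05,"ty":0,"tz":0,"yaw":0},{"tx":0,"ty":0,"tz":0,"yaw":0},{"tx":0,"ty":0,"tz":0,"yaw":0},{"tx":0,"ty":0,"tz":0,"yaw":0},{"tx":0,"ty":0,"tz":0,"yaw":0},{"tx":0,"ty":0,"tz":0,"yaw":0},{"tx":0,"ty":0,"tz":0,"yaw":0}]' 1
python3 -c "
from h import *
st()"
```

```text
time_s: 38.3
tcp_pos: [0.4584, -0.2929, 0.0839]
ee_rot: [-179.9, -1.5, 156.2]
wrist_force: [-22.7, 10.5, 6.4]
opening: 0.008
grasp_force: 30.0
nose 13.77380366225293 across -0.41673638253582335 z 0.08390538801653781 yaw 156.22756390591744 F u,n,z -24.967512536368076 0.42526588597438497 6.410039347302436
```

```bash
cat >> h.py <<'E'
def shifts():
    # compare current side/top with c6 crops (arbor patch, stand patch), subpixel by phase correlation at x4.4
    c6=cv2.imread("pics/c6.png",0)
    a=optics.get_image("side")[:,:,::-1];b=optics.get_image("top")[:,:,::-1]
    g=lambda x:cv2.cvtColor(cv2.resize(np.ascontiguousarray(x),None,fx=4.4,fy=4.4,interpolation=cv2.INTER_CUBIC),cv2.COLOR_BGR2GRAY)
    A=g(a[165:295,300:390]);B=g(b[150:280,305:395])
    def tm(im,ref,x0,y0,x1,y1):
        t=ref[y0:y1,x0:x1];m=25;w=im[max(0,y0-m):y1+m,max(0,x0-m):x1+m]
        r=cv2.matchTemplate(w,t,cv2.TM_CCOEFF_NORMED);_,v,_,p=cv2.minMaxLoc(r)
        return ((p[0]-min(m,x0))/4.4,(p[1]-min(m,y0))/4.4,round(v,3))
    print("side arbor",tm(A,c6[:,:396],235,45,305,138),"side base",tm(A,c6[:,:396],150,330,380,390),"sleeve",tm(A,c6[:,:396],200,150,305,335))
    print("top arbor",tm(B,c6[:,396:],235,65,325,150),"top base",tm(B,c6[:,396:],110,10,390,130))
    return a,b
E
python3 - <<'E'
from h import *
a,b=shifts()
cv2.imwrite("pics/r_side.png",a)
E
```

```text
side arbor (0.0, 0.0, 0.994) side base (0.0, 0.0, 0.993) sleeve (0.22727272727272727, 0.0, 0.969)
top arbor (-0.22727272727272727, 0.22727272727272727, 0.99) top base (0.0, 0.22727272727272727, 0.993)
```

```bash

python3 -m inch '[{"tx":0,"ty":0.02,"tz":-0.1,"yaw":0},{"tx":0,"ty":0,"tz":-0.05,"yaw":0},{"tx":-0.1,"ty":0,"tz":0,"yaw":0},{"tx":-0.1,"ty":0,"tz":0,"yaw":0},{"tx":0,"ty":0,"tz":0.1,"yaw":0},{"tx":0,"ty":0,"tz":-0.1,"yaw":0},{"tx":0,"ty":0,"tz":0,"yaw":0},{"tx":0,"ty":0,"tz":0,"yaw":0},{"tx":0,"ty":0,"tz":0,"yaw":0},{"tx":0,"ty":0,"tz":0,"yaw":0}]' 1
python3 -c "
from h import *
st();shifts()"
```

```text
time_s: 39.4
tcp_pos: [0.4629, -0.2947, 0.0862]
ee_rot: [-179.9, -1.4, 156.2]
wrist_force: [-18.6, 8.1, -4.9]
opening: 0.008
grasp_force: 30.0
nose 18.56897901140377 across -0.2826909885292467 z 0.08619825457732724 yaw 156.2098715119743 F u,n,z -20.261318202037206 -0.1065803873682043 -4.854903573184262
side arbor (-0.22727272727272727, -0.22727272727272727, 0.988) side base (0.0, 0.0, 0.993) sleeve (0.22727272727272727, 0.0, 0.964)
top arbor (-0.22727272727272727, 0.22727272727272727, 0.987) top base (0.0, 0.22727272727272727, 0.993)
```

```bash

python3 -m inch '[{"tx":-0.1,"ty":0,"tz":0,"yaw":0},{"tx":-0.1,"ty":0,"tz":0,"yaw":0},{"tx":0,"ty":0,"tz":-0.05,"yaw":0},{"tx":-0.1,"ty":0,"tz":0.05,"yaw":0},{"tx":0,"ty":0,"tz":-0.05,"yaw":0},{"tx":-0.1,"ty":0,"tz":0.05,"yaw":0},{"tx":0,"ty":0,"tz":-0.05,"yaw":0},{"tx":0,"ty":0,"tz":0.05,"yaw":0},{"tx":0,"ty":0,"tz":0,"yaw":0},{"tx":0,"ty":0,"tz":0,"yaw":0}]' 1
python3 -c "
from h import *
st()"
```

```text
time_s: 40.5
tcp_pos: [0.4773, -0.3008, 0.0889]
ee_rot: [-180.0, -0.5, 156.2]
wrist_force: [-6.9, 2.9, -4.3]
opening: 0.0075
grasp_force: 30.0
nose 34.229796485629535 across -0.039685741318913614 z 0.08890613504161496 yaw 156.2042838696936 F u,n,z -7.500838943425011 -0.1362494347601677 -4.344897774763867
```

```bash

python3 -m inch '[{"tx":-0.15,"ty":0,"tz":0.03,"yaw":0},{"tx":-0.15,"ty":0,"tz":0.03,"yaw":0},{"tx":-0.2,"ty":0,"tz":0.03,"yaw":0},{"tx":-0.2,"ty":0,"tz":0.03,"yaw":0},{"tx":-0.2,"ty":0,"tz":0.03,"yaw":0},{"tx":-0.2,"ty":0,"tz":0,"yaw":0},{"tx":-0.2,"ty":0,"tz":0,"yaw":0},{"tx":-0.15,"ty":0,"tz":0,"yaw":0},{"tx":-0.1,"ty":0,"tz":0,"yaw":0},{"tx":0,"ty":0,"tz":0,"yaw":0}]' 1
python3 -c "
from h import *
st();shifts()"
```

```text
time_s: 41.5
tcp_pos: [0.5104, -0.3149, 0.0883]
ee_rot: [180.0, 0.1, 156.2]
wrist_force: [-0.9, 0.9, -4.3]
opening: 0.0078
grasp_force: 30.0
nose 70.19347632006013 across 0.4564661409128291 z 0.0882774453965861 yaw 156.22565724283052 F u,n,z -1.1873314574439597 0.4279558594946227 -4.317128908667657
side arbor (-0.45454545454545453, -4.3181818181818175, 0.974) side base (0.0, 0.0, 0.993) sleeve (0.22727272727272727, 0.0, 0.95)
top arbor (-5.681818181818182, 4.3181818181818175, 0.444) top base (1.3636363636363635, -1.1363636363636362, 0.33)
```

The arbor has risen about 12 mm and the stand has not moved. Next I lower the drift's tail, release it and go for the arbor.

```bash

python3 -m inch '[{"tx":0,"ty":-0.02,"tz":0.05,"yaw":0},{"tx":0,"ty":0,"tz":0.05,"yaw":0},{"tx":0,"ty":0,"tz":0.03,"yaw":0},{"tx":0,"ty":0,"tz":0,"yaw":0},{"tx":0,"ty":0,"tz":0,"yaw":0},{"tx":0,"ty":0,"tz":0,"yaw":0},{"tx":0,"ty":0,"tz":0,"yaw":0},{"tx":0,"ty":0,"tz":0,"yaw":0},{"tx":0,"ty":0,"tz":0,"yaw":0},{"tx":0,"ty":0,"tz":0,"yaw":0}]' 1
python3 -m inch '[{"tx":0,"ty":0,"tz":0,"yaw":0},{"tx":0,"ty":0,"tz":0,"yaw":0},{"tx":0,"ty":0,"tz":0,"yaw":0},{"tx":0,"ty":0,"tz":0,"yaw":0},{"tx":0,"ty":0,"tz":0,"yaw":0},{"tx":0,"ty":0,"tz":-0.5,"yaw":0},{"tx":0,"ty":0,"tz":-1,"yaw":0},{"tx":0,"ty":0,"tz":-1,"yaw":0},{"tx":0,"ty":0,"tz":-1,"yaw":0},{"tx":0,"ty":0,"tz":-1,"yaw":0}]' -1
python3 -m inch '[{"tx":0,"ty":0,"tz":-1,"yaw":0},{"tx":0,"ty":0,"tz":-1,"yaw":0},{"tx":0,"ty":0,"tz":-1,"yaw":0},{"tx":0,"ty":0,"tz":-1,"yaw":0},{"tx":0,"ty":0,"tz":-0.4,"yaw":0},{"tx":-0.8,"ty":0,"tz":0,"yaw":0},{"tx":-0.8,"ty":0,"tz":0,"yaw":0},{"tx":-0.8,"ty":0,"tz":0,"yaw":0},{"tx":-0.8,"ty":0,"tz":0,"yaw":0},{"tx":-0.8,"ty":0,"tz":0,"yaw":0}]' -1
python3 -c "
from h import *
st();shifts()"
```

```text
time_s: 42.6
tcp_pos: [0.5101, -0.3152, 0.0858]
ee_rot: [180.0, 0.1, 156.2]
wrist_force: [0.1, 0.2, 1.2]
opening: 0.0079
grasp_force: 30.0
time_s: 43.6
tcp_pos: [0.5102, -0.315, 0.1783]
ee_rot: [-180.0, 0.1, 156.2]
wrist_force: [0.7, -0.9, 0.8]
opening: 0.0834
grasp_force: 0.0
time_s: 44.6
tcp_pos: [0.5833, -0.3474, 0.264]
ee_rot: [180.0, 0.0, 156.2]
wrist_force: [-0.8, -0.3, 0.2]
opening: 0.0918
grasp_force: 0.0
nose 149.9604969587215 across 0.08310254637801276 z 0.26404533829850785 yaw 156.23382626833745 F u,n,z -0.5659009960633572 -0.6258900851753706 0.22053606964190173
side arbor (-0.22727272727272727, -4.3181818181818175, 0.977) side base (0.0, 0.0, 0.993) sleeve (0.22727272727272727, 0.0, 0.953)
top arbor (-0.22727272727272727, -0.45454545454545453, 0.214) top base (-0.45454545454545453, 1.3636363636363635, 0.148)
```

```bash

python3 -m inch '[{"tx":-0.15,"ty":0,"tz":0.3,"yaw":0},{"tx":0,"ty":0,"tz":0.6,"yaw":0},{"tx":0,"ty":0,"tz":0.7,"yaw":0},{"tx":0,"ty":0,"tz":0.7,"yaw":0},{"tx":0,"ty":0,"tz":0.7,"yaw":0},{"tx":0,"ty":0,"tz":0.5,"yaw":0},{"tx":0,"ty":0,"tz":0.35,"yaw":0},{"tx":0,"ty":0,"tz":0,"yaw":0},{"tx":0,"ty":0,"tz":0,"yaw":0},{"tx":0,"ty":0,"tz":0,"yaw":0}]' -1
python3 -m inch '[{"tx":0,"ty":0,"tz":0,"yaw":0},{"tx":0,"ty":0,"tz":0,"yaw":0},{"tx":0,"ty":0,"tz":0,"yaw":0},{"tx":0,"ty":0,"tz":0,"yaw":0},{"tx":0,"ty":0,"tz":0,"yaw":0},{"tx":0,"ty":0,"tz":0,"yaw":0},{"tx":0,"ty":0,"tz":0,"yaw":0},{"tx":0,"ty":0,"tz":0,"yaw":0},{"tx":0,"ty":0,"tz":0,"yaw":0},{"tx":0,"ty":0,"tz":0,"yaw":0}]' 1
```

```text
time_s: 45.7
tcp_pos: [0.5861, -0.3486, 0.1874]
ee_rot: [180.0, 0.1, 156.2]
wrist_force: [-0.8, 0.0, -0.3]
opening: 0.0916
grasp_force: 0.0
time_s: 46.7
tcp_pos: [0.5858, -0.3481, 0.1866]
ee_rot: [180.0, 0.0, 156.2]
wrist_force: [1.1, 1.2, 1.5]
opening: 0.0353
grasp_force: 30.0
```

```bash

python3 -m inch '[{"tx":0,"ty":0,"tz":-0.4,"yaw":0},{"tx":0,"ty":0,"tz":-0.8,"yaw":0},{"tx":0,"ty":0,"tz":-1,"yaw":0},{"tx":0,"ty":0,"tz":-1,"yaw":0},{"tx":0,"ty":0,"tz":-1,"yaw":0},{"tx":0,"ty":0,"tz":-0.7,"yaw":0},{"tx":0,"ty":0,"tz":0,"yaw":0},{"tx":0.3,"ty":0.6,"tz":0,"yaw":0},{"tx":0.5,"ty":1,"tz":0,"yaw":0},{"tx":0.5,"ty":1,"tz":0,"yaw":0}]' 1
python3 -m inch '[{"tx":0.5,"ty":1,"tz":0,"yaw":0},{"tx":0.55,"ty":1,"tz":0,"yaw":0},{"tx":0.55,"ty":1,"tz":0,"yaw":0},{"tx":0.55,"ty":1,"tz":0,"yaw":0},{"tx":0.55,"ty":1,"tz":0,"yaw":0},{"tx":0.55,"ty":1,"tz":0,"yaw":0},{"tx":0.5,"ty":0.8,"tz":0,"yaw":0},{"tx":0.2,"ty":0.4,"tz":0,"yaw":0},{"tx":0,"ty":0,"tz":0,"yaw":0},{"tx":0,"ty":0,"tz":0,"yaw":0}]' 1
python3 -c "
from h import *
s=env.observe();t=np.radians(s['ee_rot'][2]);d=np.array([.5687,-.1256])-s['tcp_pos'][:2]
print(s['tcp_pos'],d@[np.cos(t),np.sin(t)]/.02,d@[np.sin(t),-np.cos(t)]/.02,s['qpos'])"
```

```text
time_s: 47.7
tcp_pos: [0.5816, -0.2888, 0.2828]
ee_rot: [180.0, -0.2, 156.2]
wrist_force: [0.9, 0.2, -2.5]
opening: 0.0356
grasp_force: 30.0
time_s: 48.7
tcp_pos: [0.5685, -0.1279, 0.2843]
ee_rot: [-179.9, 0.0, 156.2]
wrist_force: [1.2, -0.3, -3.4]
opening: 0.0355
grasp_force: 30.0
[ 0.56845384 -0.12788021  0.28426814] 0.03479126754534876 0.10926783486026179 [ 54.4106574   29.33793933 -60.74080041  95.47138775  26.87871704
  71.27596407  54.0626567 ]
```

```bash

python3 -m inch '[{"tx":0.03,"ty":0.11,"tz":0.7,"yaw":0},{"tx":0,"ty":0,"tz":0.9,"yaw":0},{"tx":0,"ty":0,"tz":0.9,"yaw":0},{"tx":0,"ty":0,"tz":0.9,"yaw":0},{"tx":0,"ty":0,"tz":0.8,"yaw":0},{"tx":0,"ty":0,"tz":0.5,"yaw":0},{"tx":0,"ty":0,"tz":0.5,"yaw":0},{"tx":0,"ty":0,"tz":0.5,"yaw":0},{"tx":0,"ty":0,"tz":0.5,"yaw":0},{"tx":0,"ty":0,"tz":0.5,"yaw":0}]' 1
python3 -m inch '[{"tx":0,"ty":0,"tz":0.4,"yaw":0},{"tx":0,"ty":0,"tz":0.3,"yaw":0},{"tx":0,"ty":0,"tz":0.3,"yaw":0},{"tx":0,"ty":0,"tz":0.2,"yaw":0},{"tx":0,"ty":0,"tz":0.1,"yaw":0},{"tx":0,"ty":0,"tz":0,"yaw":0},{"tx":0,"ty":0,"tz":0,"yaw":0},{"tx":0,"ty":0,"tz":0,"yaw":0},{"tx":0,"ty":0,"tz":0,"yaw":0},{"tx":0,"ty":0,"tz":0,"yaw":0}]' 1
```

```text
time_s: 49.7
tcp_pos: [0.5691, -0.1246, 0.15]
ee_rot: [180.0, 0.0, 156.2]
wrist_force: [-0.4, 0.5, -3.1]
opening: 0.0352
grasp_force: 30.0
time_s: 50.7
tcp_pos: [0.5689, -0.1246, 0.1247]
ee_rot: [-180.0, 0.0, 156.2]
wrist_force: [-0.3, 0.5, -3.3]
opening: 0.0358
grasp_force: 30.0
```

```bash

python3 -m inch '[{"tx":0,"ty":0,"tz":0.15,"yaw":0},{"tx":0,"ty":0,"tz":0.15,"yaw":0},{"tx":0,"ty":0,"tz":0.1,"yaw":0},{"tx":0,"ty":0,"tz":0.1,"yaw":0},{"tx":0,"ty":0,"tz":0.05,"yaw":0},{"tx":0,"ty":0,"tz":0.05,"yaw":0},{"tx":0,"ty":0,"tz":0,"yaw":0},{"tx":0,"ty":0,"tz":0,"yaw":0},{"tx":0,"ty":0,"tz":0,"yaw":0},{"tx":0,"ty":0,"tz":0,"yaw":0}]' 1
```

```text
time_s: 51.7
tcp_pos: [0.5688, -0.1245, 0.1126]
ee_rot: [180.0, 0.0, 156.2]
wrist_force: [-0.0, 1.2, -1.6]
opening: 0.0354
grasp_force: 30.0
```

```bash

python3 -m inch '[{"tx":0,"ty":0,"tz":0.03,"yaw":0},{"tx":0,"ty":0,"tz":0,"yaw":0},{"tx":0,"ty":0,"tz":0,"yaw":0},{"tx":0,"ty":0,"tz":0,"yaw":0},{"tx":0,"ty":0,"tz":0,"yaw":0},{"tx":0,"ty":0,"tz":0,"yaw":0},{"tx":0,"ty":0,"tz":0,"yaw":0},{"tx":0,"ty":0,"tz":0,"yaw":0},{"tx":0,"ty":0,"tz":0,"yaw":0},{"tx":0,"ty":0,"tz":0,"yaw":0}]' 1
python3 -m inch '[{"tx":0,"ty":0,"tz":0,"yaw":0},{"tx":0,"ty":0,"tz":0,"yaw":0},{"tx":0,"ty":0,"tz":0,"yaw":0},{"tx":0,"ty":0,"tz":0,"yaw":0},{"tx":0,"ty":0,"tz":0,"yaw":0},{"tx":0,"ty":0,"tz":0,"yaw":0},{"tx":0,"ty":0,"tz":-0.6,"yaw":0},{"tx":0,"ty":0,"tz":-1,"yaw":0},{"tx":0,"ty":0,"tz":-1,"yaw":0},{"tx":0,"ty":0,"tz":-1,"yaw":0}]' -1
python3 -m inch '[{"tx":0,"ty":0,"tz":-1,"yaw":0},{"tx":0,"ty":0,"tz":-1,"yaw":0},{"tx":0,"ty":0,"tz":-1,"yaw":0},{"tx":0,"ty":0,"tz":-0.5,"yaw":0},{"tx":0,"ty":0,"tz":0,"yaw":0},{"tx":0,"ty":0,"tz":0,"yaw":0},{"tx":0,"ty":0,"tz":0,"yaw":0},{"tx":0,"ty":0,"tz":0,"yaw":0},{"tx":0,"ty":0,"tz":0,"yaw":0},{"tx":0,"ty":0,"tz":0,"yaw":0}]' -1
python3 - <<'E'
from h import *
a=optics.get_image("side")[:,:,::-1]
print([(d["box"],round(d["confidence"],2)) for d in models.silhouettes("arbor","side")],[(d["box"],round(d["confidence"],2)) for d in models.silhouettes("drift","side")])
b=optics.get_image("top")[:,:,::-1]
print([(d["box"],round(d["confidence"],2)) for d in models.silhouettes("arbor","top")],[(d["box"],round(d["confidence"],2)) for d in models.silhouettes("drift","top")])
i=optics.get_image("wrist")
s=env.observe()
for d in models.silhouettes("arbor","wrist"):
    print("wrist",d["box"],round(d["confidence"],2))
c=optics.camera_info("side")
for z in(.086,.126,.14):
    q=c["pose"][:3,:3].T@(np.array([.569,-.125,z])-c["pose"][:3,3]);print(z,c["K"][0,2]-c["K"][0,0]*q[0]/q[2],c["K"][1,2]+c["K"][1,1]*q[1]/q[2], wproj((.569,-.125,z),s))
hsv=cv2.cvtColor(np.ascontiguousarray(b),cv2.COLOR_BGR2HSV);m=cv2.inRange(hsv,(105,120,40),(130,255,255))[140:235,320:405]
print(cv2.minAreaRect(max(cv2.findContours(m,0,2)[0],key=cv2.contourArea)+[320,140]))
E
```

```text
time_s: 52.7
tcp_pos: [0.569, -0.1246, 0.1124]
ee_rot: [-180.0, 0.0, 156.2]
wrist_force: [-2.0, 0.5, 6.1]
opening: 0.0355
grasp_force: 30.0
time_s: 53.7
tcp_pos: [0.569, -0.1243, 0.1856]
ee_rot: [180.0, 0.0, 156.2]
wrist_force: [0.3, -0.9, 0.1]
opening: 0.0919
grasp_force: 0.0
time_s: 54.7
tcp_pos: [0.5687, -0.1245, 0.2535]
ee_rot: [180.0, -0.0, 156.2]
wrist_force: [0.6, 0.1, -0.0]
opening: 0.0917
grasp_force: 0.0
[([307.7, 220.2, 25.3, 61.0], 0.83), ([281.1, 222.3, 13.4, 43.4], 0.76), ([415.4, 205.4, 24.4, 64.6], 0.69), ([306.1, 155.4, 13.1, 21.7], 0.6)] [([321.2, 215.4, 64.1, 7.9], 0.65)]
[([394.4, 240.1, 29.2, 26.9], 0.97), ([420.4, 124.1, 32.3, 33.8], 0.89), ([362.6, 262.1, 23.0, 20.7], 0.71)] [([347.7, 157.1, 29.8, 68.9], 0.6)]
wrist [10.0, 176.7, 90.4, 51.8] 0.95
wrist [297.9, 173.6, 40.7, 49.1] 0.71
wrist [319.6, 239.4, 47.1, 32.3] 0.67
wrist [58.0, 121.4, 65.8, 35.7] 0.59
0.086 312.77740540947485 172.01382089091862 [317.36084057 191.00587313]
0.126 312.7983036316332 159.98433194001518 [317.43565541 201.35604216]
0.14 312.8058045295774 155.66664557140138 [317.46690151 205.69504119]
((350.5086669921875, 183.1465606689453), (20.483806610107422, 53.44172286987305), 23.198591232299805)
```

```bash
python3 -c "
from h import *
print(env.hand_in())"
```

```text
the job is handed in; nothing more can be done
None
```

I handed the job in at about 55 s, but the hand-in gave no verdict, so pass or fail is not known: the arbor was wrung home and let go, lifted about 12 mm loose by the drift and put back in the block with the drift left in the slot; breaking the taper took a peak drift push of about 25 N along the slot (6–15 N expected), and the pictures showed no shift of the stand.

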